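Make up the engraver's job tray and present it level

TASK

Stack the two loose rectangular aluminium blanks squarely, flat on the blank that already lies in the wooden tray, so that the three make one neat pile. Then lift the tray by its steel handle, without tipping the loose steel ball out of its pocket or upsetting the pile, and carry it over the middle of the flat white board. Finish while still holding it there: level, still and in the air, its underside about 12 cm above the board; leave everything else on the bench where it is.

Things in the scene. Friction and masses are not known exactly. Their poses are not given: they have to be found in the camera images.
- tray_handle (a point): Centre of the tray's handle, a level steel bar bridging the tray's middle: 14 mm wide (tray x), 114 mm long (tray y), 18 mm tall, on a post at each end (47 mm either way from the middle is clear). 70 mm above the tray's underside. Axes are the tray's: x along its length towards the ball, z up
- tray_place (a point): Point on the tray's floor, 75 mm from the handle's middle along tray -x, about which the pile stands (8 mm above the tray's underside)
- tray_pocket (a point): Where the ball's centre rests in its pocket, 75 mm from the handle's middle along tray +x, 23 mm above the tray's underside. The pocket is a wooden ring on the tray's floor, 22 mm inner and 34 mm outer diameter, only 3 mm high: the ball rolls out when the tray tips about 35 degrees
- ball_center (a point): Centre of the loose polished steel ball, 30 mm in diameter, 110 g; starts in the pocket with about 2 mm of play. It rolls, so its axes mean nothing
- blank_base_center (a point): Centre of the aluminium blank that already lies in the tray, 60 (its x) x 40 (its y) x 6 mm, z up; it starts within a few mm and degrees of the tray's place, its long side along tray x. Not fastened
- blank_a_center (a point): Centre (3 mm above the bench) of a loose rectangular aluminium blank like the one in the tray, 60 (its x) x 40 (its y) x 6 mm, 39 g, lying flat on the bench, nearer the robot
- blank_b_center (a point): Centre of the other loose rectangular blank, the same size, lying flat on the bench, farther from the robot
- tray: The whole wooden tray, 242 (x) x 152 (y) mm, floor 8 mm thick, low rim 12 mm high over all; origin at the centre of its underside, axes as at the handle. About 0.26 kg, 0.5 kg loaded; pile and ball nearly balance about the handle
- blank_base: The blank in the tray, as a body; origin at the centre of its underside
- blank_a: The nearer loose blank, as a body; origin at the centre of its underside
- blank_b: The farther loose blank, as a body; origin at the centre of its underside
- board: Flat white board lying on the bench, 240 (its x) x 180 (its y) x 3 mm, fixed; on the other side of the bench from the tray. Origin at the middle of its underside
- board_center (a point): Middle of the white board's top face
- disc_center (a point): Round aluminium disc, 46 mm diameter, 6 mm thick, lying between the loose blanks; leave alone
- collet: Small dark steel collet standing up, 26 mm diameter, 45 mm tall, between the robot and the near blank; leave alone. Origin under its centre
- oil: Amber bottle, 44 mm diameter, 90 mm tall, far edge; leave alone
- hammer: Hammer, 200 mm long, far edge; leave alone
- screwdriver: Screwdriver, 170 mm long, far edge; leave alone
- tin: Brass tin, 60 mm diameter, 45 mm tall, left side; leave alone
- block: Cork block, 60 x 50 x 40 mm, right side; leave alone
Mind the look-alikes: they are no part of the job. What is shaped like the blank_a but orange or turquoise is not meant.

How it is judged:
By the outcome, as a careful person would: the job done as asked, in the order asked, and still so for the second after the job is handed in, while the arm keeps its last pose, push and grip.
It also fails if it takes over 72 s, if anything falls off the work surface, if the arm or the gripper's body presses on something with over 40 N, if the wrist force passes 120 N, or if a joint passes its speed limit or range.

ROBOT

A 6-joint arm with a two-finger parallel gripper is mounted at the origin on the work surface. World frame = base frame: x ahead of the robot, y to its left, z up, the work surface at z = 0. Lengths are in m, angles in rad, forces in N, time in s.
With the tool pointing down it reaches from about 0.35 to 0.85 m from the base axis. Payload 8.1 kg.
Tool frame: the origin (TCP) lies at the very end of the fingers, on their centre line; the grasp point (between the pads) lies 19 mm behind it (arm.grip_point_offset is the distance from the TCP to the grasp point, in m); z points along the fingers, y is the direction in which the jaws open and shut (so a half turn about z gives the same grasp; the last joint's range is limited). The gripper opens to 93 mm and grips with 3 to 60 N. Pads are 15 mm wide; open, the fingers measure 128 mm over their backs; the gripper's body (75 mm by 188 mm) begins 65 mm behind the grasp point.
Start: joints at [-1.267, 0.13, 1.488, -0, 1.523, -0.085], TCP at [0.227, -0.555, 0.219] pointing down, gripper open.
Joint ranges: [-2.96, 2.96], [-0.89, 2.26], [0.02, 2.5], [-1.34, 4.48], [0, 2.73], [-2.66, 2.66]. Speed limits (rad/s): [2.39, 2.39, 2.79, 3.14, 3.14, 3.14].

INTERFACE

Orientations are given as a unit quaternion [x, y, z, w].
In Python, from bench import arm, vision, job gives the robot as it stands.
- The arm moves only by the tool apply_moves, never from a script. Its argument "steps" is a list of rows, each an object of numbers: "grip": the closure, from 0 (fully open) to 1 (shut); "x", "y", "z": the shift along the tool's x, y, z in mm; "wx", "wy", "wz": the turn, a rotation vector about the tool's x, y, z in degrees. In form: [{"grip": .., "x": .., "y": .., "z": .., "wx": .., "wy": .., "wz": ..}, ...]. A call has 1 to 10 rows; each row shifts and turns the commanded pose from where the row before left it, along the tool's axes as they then stand; what a row does not reach is not made up. A row lasts 1/8 s, in which the tool goes at most 62.5 mm and 10.7 degrees, less where a joint would pass 70% of its speed; a pose out of reach is approached as far as the arm can. A call is refused whole if a number of a shift passes 62.5 or a number of a turn 10.7, either way. A call with a gripper value outside its range is refused whole. The fingers move at their own pace and stop on an object; "force" is the grip in N (left out, the last holds). Time passes only in rows, so rows that do not move let the fingers close. It gives the time, the measured TCP pose, the force and the opening at its end, in the units of the state.
- arm.state(): the state, without advancing time (a new reading comes with each control period).
- vision.camera(name): name is "side" or "top"; returns a dict with "frame" (480x640x3 uint8, blue, green, red), "camera_matrix" (3x3 intrinsics, pixels), "T" (4x4, takes a point from camera to world coordinates). Camera axes: x right, y down, z forward; pixel columns grow to the right and rows downward; lengths in m; the calibration is good to about 2 mm. A picture is of the moment at which its call begins. There is no depth.
- job.finish_job(): hands the job in, once; it reports no verdict.
The state is a dict: "t": time; "joints": joint angles; "qvel": joint speeds; "joint_efforts": joint torques, N m; "tool_pos": TCP position; "orientation": TCP orientation; "ft_force": force on the tool from outside, world axes, zero at the start; "moment": the same for the moment, N m; "gripper_width": finger opening in m.
Only numpy, scipy, OpenCV 4.12 (cv2) and the standard library are available. Lean on these libraries where they do the work, as an engineer would, in place of code of your own. Each camera call takes 0.05 s, during which the arm holds its last target.

## Working session

There is one attempt and no reset: what is moved stays moved. The work goes in short steps, Python scripts to look and compute and a tool call to move; the robot and the scene stay as the last step left them, time stands still between calls to the robot, and variables do not carry over. Pictures are saved under pics/ and viewed, and the job is handed in when it is done.

Besides the shell and the picture viewer there is one more tool, called after ">>>" as name(argument=value, ...), one argument or row to a line, values as JSON. apply_moves: Moves the arm, as the interface text tells. Its arguments: {"type":"object","properties":{"steps":{"type":"array","items":{"type":"object","properties":{"grip":{"type":"number"},"x":{"type":"number"},"y":{"type":"number"},"z":{"type":"number"},"wx":{"type":"number"},"wy":{"type":"number"},"wz":{"type":"number"}}}},"force":{"type":"number"}},"required":["steps"]}

```bash
ls; mkdir -p pics
python3 - <<'E'
from bench import arm, vision, job
import cv2, numpy as np
for n in ["top","side"]:
    c=vision.camera(n); cv2.imwrite(f"pics/{n}0.png",c["frame"]); print(n,c["camera_matrix"].round(1).tolist(),c["T"].round(4).tolist())
s=arm.state(); print({k:np.round(v,4).tolist() for k,v in s.items()}, arm.grip_point_offset)
E
```

```text
pics
top [[435.7, 0.0, 319.3], [0.0, 435.7, 227.2], [0.0, 0.0, 1.0]] [[0.0066, -0.9904, 0.1378, 0.4317], [-1.0, -0.0064, 0.0023, 0.0146], [-0.0014, -0.1378, -0.9905, 1.081], [0.0, 0.0, 0.0, 1.0]]
side [[501.0, 0.0, 317.5], [0.0, 501.0, 245.1], [0.0, 0.0, 1.0]] [[0.9296, -0.2444, 0.276, 0.2571], [-0.3682, -0.6521, 0.6627, -0.767], [0.018, -0.7176, -0.6962, 0.8853], [0.0, 0.0, 0.0, 1.0]]
{'t': 0.1, 'joints': [-1.2674, 0.1311, 1.4892, -0.0, 1.523, -0.0854], 'qvel': [0.0008, -0.0014, -0.0026, -0.0005, 0.0015, 0.0004], 'joint_efforts': [0.0018, -56.134, -49.31, 0.077, 0.0291, -0.0], 'tool_pos': [0.2273, -0.5547, 0.2177], 'orientation': [0.9812, 0.1932, -0.0001, -0.0008], 'ft_force': [-0.5868, -0.2481, -0.1093], 'moment': [-0.0307, -0.0281, 0.0047], 'gripper_width': 0.0929} 0.0188
```

View pics/top0.png

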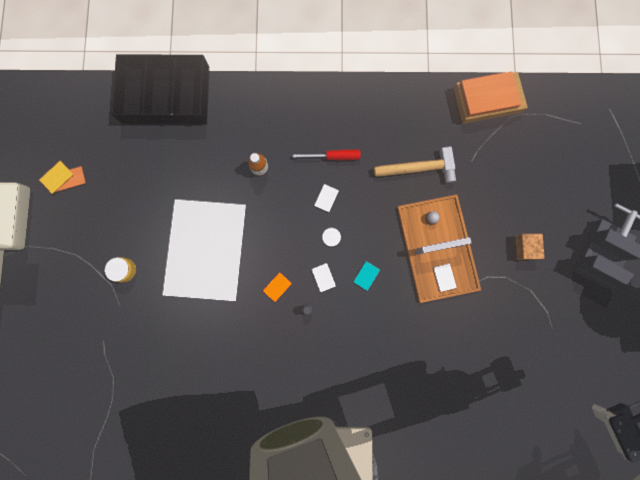

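View pics/side0.png

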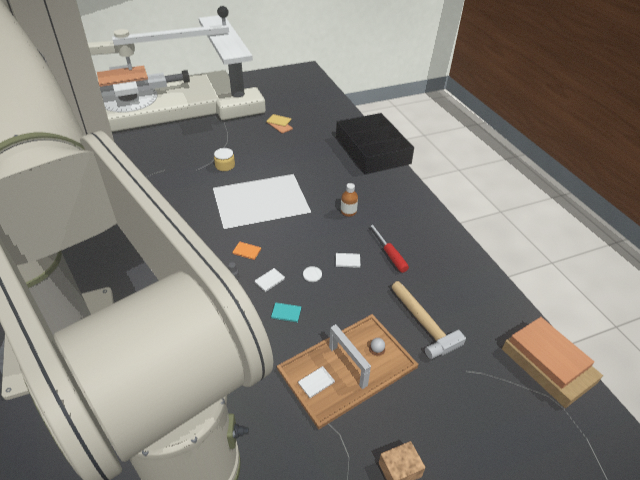

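The top view shows five candidates. The plain white rectangles are at (327,198), which is far, and (324,277), which is near. The disc is at (332,237), orange at (277,287) and turquoise at (367,275). The two white rectangles match the description, since they are aluminium-coloured like the one in the tray at (445,278). I'll confirm in an enlarged crop and measure.

```bash
cat > h.py <<'E'
import cv2, numpy as np
from bench import arm, vision, job
def rayplane(c,uv,z):
    uv=np.atleast_2d(uv).astype(float); K=c["camera_matrix"];T=c["T"]
    d=(T[:3,:3]@np.linalg.inv(K)@np.c_[uv,np.ones(len(uv))].T).T
    o=T[:3,3]; return o+d*((z-o[2])/d[:,2])[:,None]
def proj(c,P):
    P=np.atleast_2d(P);T=c["T"]; q=(P-T[:3,3])@T[:3,:3]; p=q@c["camera_matrix"].T
    return p[:,:2]/p[:,2:]
def blobs(c,z,lo=150,sat=60,amin=60,amax=900):
    f=c["frame"]; S=4
    g=cv2.resize(f,None,fx=S,fy=S,interpolation=cv2.INTER_CUBIC)
    m=((g.min(2)>lo)&((g.max(2).astype(int)-g.min(2))<sat)).astype(np.uint8)
    out=[]
    for k in cv2.findContours(m,cv2.RETR_EXTERNAL,cv2.CHAIN_APPROX_NONE)[0]:
        a=cv2.contourArea(k)/S/S
        if amin<a<amax:
            px=(k[:,0]+0.5)/S-0.5
            w=rayplane(c,px,z)[:,:2]
            (cx,cy),(a1,b1),an=cv2.minAreaRect((w*1000).astype(np.float32))
            if a1<b1: a1,b1=b1,a1; an+=90
            an=(an+90)%180-90
            out.append((px.mean(0).round(1).tolist(),round(a),round(cx,1),round(cy,1),round(a1,1),round(b1,1),round(an,1)))
    return out
E
python3 - <<'E'
from h import *
for n in ["top","side"]:
    c=vision.camera(n); print(n)
    for z in (0.006,0.014):
        for b in blobs(c,z):print(z,b)
    f=c["frame"]
    cr=f[170:310,250:490] if n=="top" else f[220:420,220:430]
    cv2.imwrite(f"pics/crop_{n}.png",cv2.resize(cr,None,fx=3.2 if n=="top" else 2.9,fy=3.2 if n=="top" else 2.9,interpolation=cv2.INTER_CUBIC))
E
```

```text
top
0.006 ([362.5, 459.3], 651, 32.5, -88.1, 82.2, 62.0, 15.3)
0.006 ([444.9, 277.2], 420, 459.7, -291.2, 62.0, 42.5, 14.4)
0.006 ([323.3, 277.3], 412, 457.8, 6.6, 62.1, 42.0, 21.7)
0.006 ([116.1, 269.0], 431, 474.4, 516.3, 57.9, 57.6, 47.1)
0.006 ([446.2, 244.7], 284, 539.8, -298.0, 122.4, 16.3, -78.2)
0.006 ([331.1, 236.6], 266, 558.3, -12.4, 46.0, 45.6, -89.6)
0.006 ([630.5, 222.6], 117, 594.0, -760.5, 70.8, 20.9, -28.8)
0.006 ([326.2, 197.6], 385, 656.7, 0.3, 61.9, 41.8, -24.0)
0.006 ([254.4, 157.2], 61, 760.4, 183.9, 23.6, 22.2, 45.0)
0.006 ([449.2, 163.1], 274, 747.2, -312.2, 89.0, 24.9, 7.7)
0.014 ([362.5, 459.3], 651, 35.5, -87.4, 81.6, 61.5, 15.3)
0.014 ([444.9, 277.2], 420, 459.5, -288.9, 61.6, 42.2, 14.4)
0.014 ([323.3, 277.3], 412, 457.6, 6.7, 61.6, 41.7, 21.7)
0.014 ([116.1, 269.0], 431, 474.1, 512.5, 57.4, 57.2, 47.1)
0.014 ([446.2, 244.7], 284, 539.0, -295.7, 121.5, 16.2, -78.2)
0.014 ([331.1, 236.6], 266, 557.3, -12.2, 45.6, 45.3, -89.6)
0.014 ([630.5, 222.6], 117, 592.8, -754.7, 70.3, 20.7, -28.8)
0.014 ([326.2, 197.6], 385, 655.1, 0.4, 61.4, 41.5, -24.0)
0.014 ([254
[... 1356 characters left out ...]
.7, -240.0, 125.6, 15.7, -78.2)
0.014 ([269.4, 279.4], 358, 455.9, -3.9, 62.4, 44.5, 21.8)
0.014 ([312.0, 273.6], 225, 555.0, -22.3, 48.7, 44.4, 68.1)
0.014 ([347.5, 259.6], 310, 652.6, -10.4, 59.2, 46.5, -22.1)
0.014 ([350.1, 207.6], 99, 739.4, 167.7, 47.5, 35.2, 62.8)
0.014 ([543.6, 173.6], 197, 1342.0, 112.8, 196.5, 22.1, 89.9)
0.014 ([223.2, 153.1], 164, 481.1, 540.5, 60.2, 58.3, 46.2)
0.014 ([497.4, 135.6], 109, 1340.8, 337.0, 119.3, 25.8, 88.7)
0.014 ([461.2, 105.4], 254, 1341.0, 549.3, 251.7, 32.2, -89.8)
0.014 ([125.3, 88.3], 276, 250.0, 1067.9, 101.8, 84.9, 89.2)
0.014 ([174.1, 83.4], 61, 423.6, 1046.6, 65.0, 37.1, -0.2)
0.014 ([109.8, 61.2], 522, 223.9, 1308.9, 207.0, 139.0, -88.1)
```

View pics/crop_top.png

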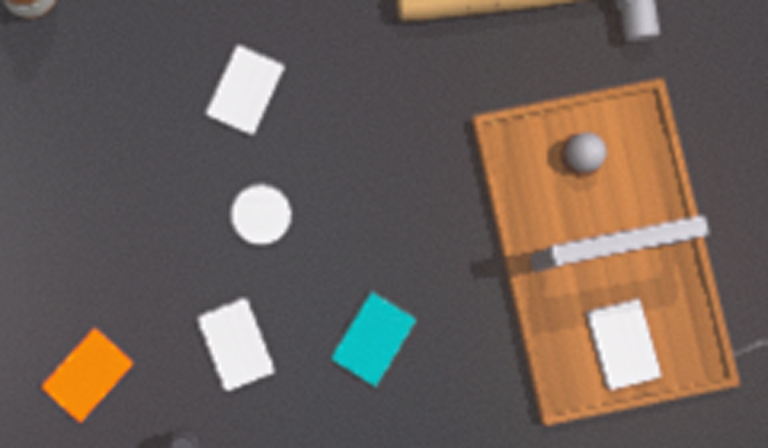

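View pics/crop_side.png

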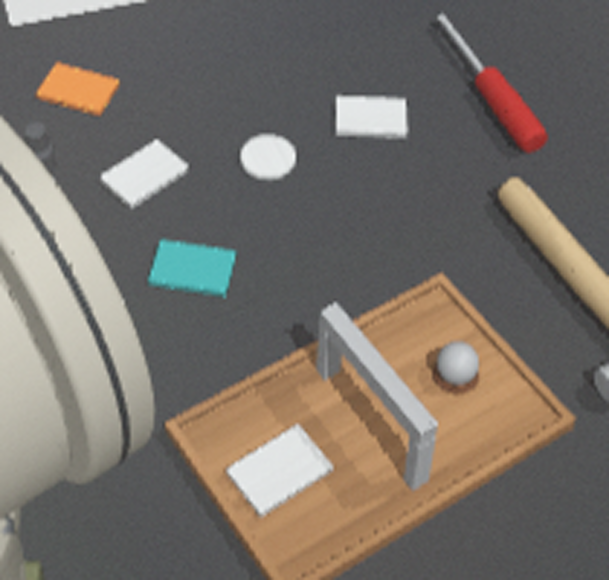

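The crop confirms that the two plain white/silver rectangles are blank A at (323,277) and blank B at (326,198). Both are 60x40 by measurement. The orange and turquoise ones and the round disc are not meant. The base blank is at (445,277). Now I'll move towards A.

>>> apply_moves(
  steps=[
    {"x": 20, "y": -20, "grip": 0.33},
    {"x": 35, "y": -35},
    {"x": 40, "y": -40},
    {"x": 40, "y": -40},
    {"x": 40, "y": -40},
    {"x": 40, "y": -40},
    {"x": 40, "y": -40},
    {"x": 40, "y": -40},
    {"x": 40, "y": -40},
    {"x": 40, "y": -40},
  ],
)

```text
$.steps[0]: bad value
```

```bash
cat >> h.py <<'E'
from scipy.spatial.transform import Rotation as Ro
def go(x,y,z,psi):
    """remaining move in present tool axes (mm), and turn deg"""
    s=arm.state(); R=Ro.from_quat(s["orientation"]); M=R.as_matrix()
    d=M.T@(np.array([x,y,z])/1000-s["tool_pos"])*1000
    a=np.radians(psi); G=np.array([[np.cos(a),np.sin(a),0],[np.sin(a),-np.cos(a),0],[0,0,-1]])
    rv=np.degrees((R.inv()*Ro.from_matrix(G)).as_rotvec())
    print("t",round(s["t"],2),"pos",np.round(np.array(s["tool_pos"])*1000,1),"psi",round(np.degrees(np.arctan2(M[1,0],M[0,0])),2),"F",np.round(s["ft_force"],1),"w",round(s["gripper_width"]*1000,1),"qv",round(float(np.abs(s["qvel"]).max()),3))
    print("shift",d.round(1),"turn",rv.round(2))
E
python3 -c "
from h import *
go(457.8,6,100,21.7)"
```

```text
t 0.2 pos [ 227.4 -554.9  218. ] psi 22.28 F [ 0.6 -0.2  0.3] w 93.1 qv 0.002
shift [ 425.8 -431.5  118.5] turn [-0.07 -0.01  0.58]
```

>>> apply_moves(
  steps=[
    {"grip": 0.33, "x": 20, "y": -20, "z": 0, "wx": 0, "wy": 0, "wz": 0},
    {"grip": 0.33, "x": 35, "y": -35, "z": 0, "wx": 0, "wy": 0, "wz": 0},
    {"grip": 0.33, "x": 40, "y": -40, "z": 0, "wx": 0, "wy": 0, "wz": 0},
    {"grip": 0.33, "x": 40, "y": -40, "z": 0, "wx": 0, "wy": 0, "wz": 0},
    {"grip": 0.33, "x": 40, "y": -40, "z": 0, "wx": 0, "wy": 0, "wz": 0},
    {"grip": 0.33, "x": 40, "y": -40, "z": 0, "wx": 0, "wy": 0, "wz": 0},
    {"grip": 0.33, "x": 40, "y": -40, "z": 0, "wx": 0, "wy": 0, "wz": 0},
    {"grip": 0.33, "x": 40, "y": -40, "z": 0, "wx": 0, "wy": 0, "wz": 0},
    {"grip": 0.33, "x": 40, "y": -40, "z": 0, "wx": 0, "wy": 0, "wz": 0},
    {"grip": 0.33, "x": 40, "y": -40, "z": 0, "wx": 0, "wy": 0, "wz": 0},
  ],
)

```text
t: 1.45
tool_pos: [0.4327, -0.0643, 0.2188]
orientation: [0.981, 0.193, 0.0, 0.0]
ft_force: [0.6, -0.3, -0.2]
gripper_width: 0.0626
```

```bash
python3 -c "
from h import *
go(457.8,6,60,21.7)"
```

```text
t 1.45 pos [432.7 -64.3 218.8] psi 22.27 F [ 0.6 -0.3 -0.2] w 62.6 qv 1.052
shift [ 49.8 -55.6 158.8] turn [ 0.03 -0.03  0.57]
```

>>> apply_moves(
  steps=[
    {"grip": 0.33, "x": 25, "y": -28, "z": 20, "wx": 0, "wy": 0, "wz": 0.6},
    {"grip": 0.33, "x": 25, "y": -28, "z": 40, "wx": 0, "wy": 0, "wz": 0},
    {"grip": 0.33, "x": 0, "y": 0, "z": 50, "wx": 0, "wy": 0, "wz": 0},
    {"grip": 0.33, "x": 0, "y": 0, "z": 35, "wx": 0, "wy": 0, "wz": 0},
    {"grip": 0.33, "x": 0, "y": 0, "z": 14, "wx": 0, "wy": 0, "wz": 0},
    {"grip": 0.33, "x": 0, "y": 0, "z": 0, "wx": 0, "wy": 0, "wz": 0},
  ],
)

```text
t: 2.2
tool_pos: [0.4573, 0.0045, 0.0593]
orientation: [0.982, 0.188, -0.001, -0.0]
ft_force: [-0.6, -1.3, 0.0]
gripper_width: 0.0624
```

Run:
```python
from h import *
go(457.8,6,3,21.7)
for n in ["top","side"]:
    c=vision.camera(n); f=c["frame"]
    u,v=proj(c,[.458,.006,.01])[0].astype(int)
    cv2.imwrite(f"pics/A1_{n}.png",cv2.resize(f[v-50:v+50,u-65:u+65],None,fx=5,fy=5,interpolation=cv2.INTER_CUBIC))
```

```text
t 2.2 pos [457.3   4.5  59.3] psi 21.66 F [-0.6 -1.3  0. ] w 62.4 qv 0.036
shift [ 1.1 -1.1 56.3] turn [-0.04  0.07 -0.04]
```

View pics/A1_side.png

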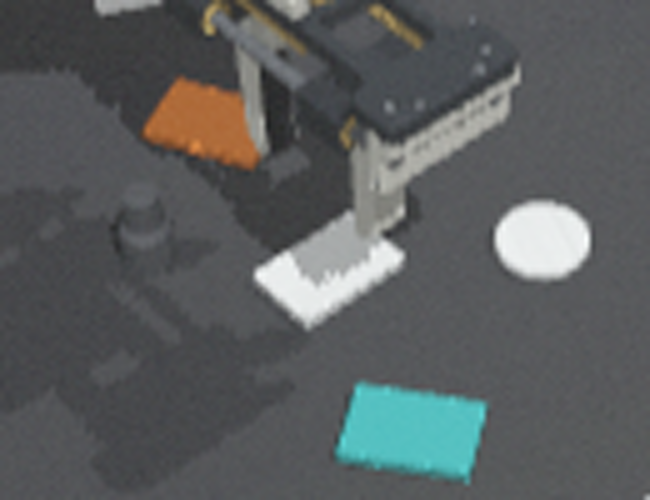

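View pics/A1_top.png

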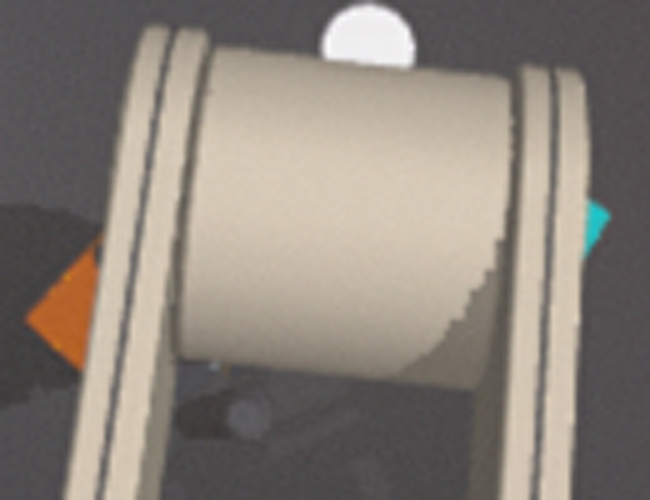

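The side view shows the fingers straddling blank A. The collet, disc and turquoise blank are clear of them. Descending.

>>> apply_moves(
  steps=[
    {"grip": 0.33, "x": 1, "y": -1, "z": 25, "wx": 0, "wy": 0, "wz": 0},
    {"grip": 0.33, "x": 0, "y": 0, "z": 22, "wx": 0, "wy": 0, "wz": 0},
    {"grip": 0.33, "x": 0, "y": 0, "z": 7, "wx": 0, "wy": 0, "wz": 0},
    {"grip": 0.33, "x": 0, "y": 0, "z": 2.5, "wx": 0, "wy": 0, "wz": 0},
    {"grip": 0.33, "x": 0, "y": 0, "z": 0, "wx": 0, "wy": 0, "wz": 0},
  ],
)

```text
t: 2.92
tool_pos: [0.4592, 0.0058, 0.0042]
orientation: [0.982, 0.188, 0.001, 0.0]
ft_force: [0.1, -0.5, 0.1]
gripper_width: 0.0625
```

>>> apply_moves(
  steps=[
    {"grip": 0.7, "x": 0, "y": 0, "z": 0, "wx": 0, "wy": 0, "wz": 0},
    {"grip": 0.7, "x": 0, "y": 0, "z": 0, "wx": 0, "wy": 0, "wz": 0},
    {"grip": 0.7, "x": 0, "y": 0, "z": 0, "wx": 0, "wy": 0, "wz": 0},
  ],
  force=12,
)

```text
t: 3.3
tool_pos: [0.4585, 0.0059, 0.0034]
orientation: [0.982, 0.188, 0.0, 0.0]
ft_force: [-1.3, 0.9, 1.3]
gripper_width: 0.0394
```

Run:
```python
from h import *
go(459.5,-289,160,14.4)
```

```text
t 3.3 pos [458.5   5.9   3.4] psi 21.68 F [-1.3  0.9  1.3] w 39.4 qv 0.002
shift [-107.9  274.4 -156.6] turn [ 0.01 -0.03  7.28]
```

>>> apply_moves(
  steps=[
    {"grip": 0.5, "x": 0, "y": 0, "z": 0, "wx": 0, "wy": 0, "wz": 0},
    {"grip": 0.5, "x": 0, "y": 0, "z": 2, "wx": 0, "wy": 0, "wz": 0},
    {"grip": 0.7, "x": 0, "y": 0, "z": 0, "wx": 0, "wy": 0, "wz": 0},
    {"grip": 0.7, "x": 0, "y": 0, "z": 0, "wx": 0, "wy": 0, "wz": 0},
    {"grip": 0.7, "x": 0, "y": 0, "z": 0, "wx": 0, "wy": 0, "wz": 0},
  ],
  force=20,
)

```text
t: 3.92
tool_pos: [0.4582, 0.0059, 0.0011]
orientation: [0.982, 0.188, -0.0, -0.0]
ft_force: [-0.3, 0.8, -1.3]
gripper_width: 0.0394
```

Run:
```python
from h import *
for i in range(3): go(459.5,-289,160,14.4); vision.camera("top")
```

```text
t 3.92 pos [458.2   5.9   1.1] psi 21.68 F [-0.3  0.8 -1.3] w 39.4 qv 0.001
shift [-107.8  274.5 -158.9] turn [-0.    0.01  7.28]
t 3.98 pos [458.3   5.9   1.1] psi 21.67 F [-0.1 -0.9 -0.4] w 39.8 qv 0.003
shift [-107.8  274.5 -158.9] turn [-0.    0.    7.27]
t 4.03 pos [458.3   5.9   1.1] psi 21.68 F [ 0.3  0.2 -0.5] w 39.5 qv 0.002
shift [-107.8  274.5 -158.9] turn [-0.    0.    7.28]
```

Gripped at 39.5 mm width. Lifting and carrying it over the tray.

>>> apply_moves(
  steps=[
    {"grip": 0.7, "x": 0, "y": 0, "z": -15, "wx": 0, "wy": 0, "wz": 0},
    {"grip": 0.7, "x": 0, "y": 0, "z": -40, "wx": 0, "wy": 0, "wz": 0},
    {"grip": 0.7, "x": 0, "y": 0, "z": -50, "wx": 0, "wy": 0, "wz": 0},
    {"grip": 0.7, "x": -10, "y": 25, "z": -40, "wx": 0, "wy": 0, "wz": 0},
    {"grip": 0.7, "x": -18, "y": 45, "z": -14, "wx": 0, "wy": 0, "wz": 0},
    {"grip": 0.7, "x": -20, "y": 51, "z": 0, "wx": 0, "wy": 0, "wz": 0},
    {"grip": 0.7, "x": -20, "y": 51, "z": 0, "wx": 0, "wy": 0, "wz": 0},
    {"grip": 0.7, "x": -20, "y": 51, "z": 0, "wx": 0, "wy": 0, "wz": 0},
    {"grip": 0.7, "x": -14, "y": 35, "z": 0, "wx": 0, "wy": 0, "wz": 0},
    {"grip": 0.7, "x": -6, "y": 16, "z": 0, "wx": 0, "wy": 0, "wz": 7.3},
  ],
)

```text
t: 5.32
tool_pos: [0.4588, -0.291, 0.1613]
orientation: [0.992, 0.123, 0.0, 0.0]
ft_force: [-0.7, 1.2, -1.1]
gripper_width: 0.0393
```

Run:
```python
from h import *
go(459.5,-289,60,14.4)
for n in ["top","side"]:
    c=vision.camera(n); f=c["frame"]
    u,v=proj(c,[.46,-.289,.08])[0].astype(int)
    cv2.imwrite(f"pics/A2_{n}.png",cv2.resize(f[v-75:v+75,u-100:u+100],None,fx=4,fy=4,interpolation=cv2.INTER_CUBIC))
go(459.5,-289,60,14.4)
```

```text
t 5.33 pos [ 458.8 -291.   161.3] psi 14.12 F [-0.7  1.2 -1.1] w 39.3 qv 0.879
shift [  1.1  -1.8 101.3] turn [ 0.06 -0.03 -0.28]
t 5.42 pos [ 458.9 -290.4  161.2] psi 14.15 F [-0.3  0.5 -1. ] w 39.5 qv 0.093
shift [  0.8  -1.3 101.2] turn [ 0.06 -0.03 -0.25]
```

View pics/A2_side.png

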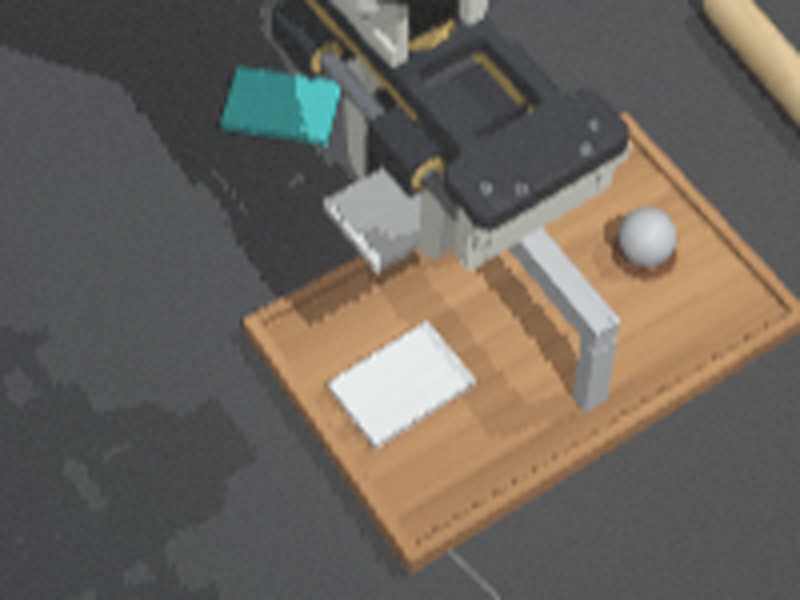

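View pics/A2_top.png

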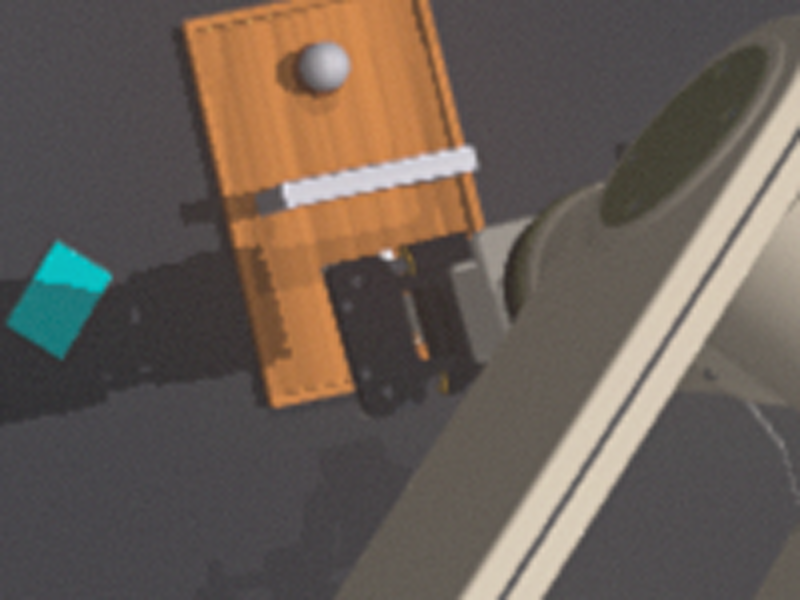

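Blank A is held level above the tray; the base blank is at (400,383) in the side crop. Going down.

>>> apply_moves(
  steps=[
    {"grip": 0.7, "x": 1, "y": -1.3, "z": 20, "wx": 0, "wy": 0, "wz": -0.25},
    {"grip": 0.7, "x": 0, "y": 0, "z": 45, "wx": 0, "wy": 0, "wz": 0},
    {"grip": 0.7, "x": 0, "y": 0, "z": 40, "wx": 0, "wy": 0, "wz": 0},
    {"grip": 0.7, "x": 0, "y": 0, "z": 25, "wx": 0, "wy": 0, "wz": 0},
    {"grip": 0.7, "x": 0, "y": 0, "z": 9, "wx": 0, "wy": 0, "wz": 0},
    {"grip": 0.7, "x": 0, "y": 0, "z": 0, "wx": 0, "wy": 0, "wz": 0},
  ],
)

```text
t: 6.18
tool_pos: [0.4595, -0.286, 0.0206]
orientation: [0.992, 0.128, -0.0, -0.001]
ft_force: [0.2, -0.8, -0.4]
gripper_width: 0.0393
```

Run:
```python
from h import *
go(459.7,-289,16,14.4)
n="side"
c=vision.camera(n); f=c["frame"]
u,v=proj(c,[.46,-.289,.02])[0].astype(int)
cv2.imwrite(f"pics/A3_{n}.png",cv2.resize(f[v-40:v+40,u-50:u+50],None,fx=7,fy=7,interpolation=cv2.INTER_CUBIC))
go(459.7,-289,16,14.4)
```

```text
t 6.17 pos [ 459.5 -286.    20.6] psi 14.74 F [ 0.2 -0.8 -0.4] w 39.3 qv 0.031
shift [-0.6  2.9  4.6] turn [-0.07  0.04  0.34]
t 6.22 pos [ 460.2 -286.8   21.7] psi 14.71 F [-0.5  0.5 -0.6] w 39.5 qv 0.019
shift [-1.   2.   5.7] turn [ 0.02 -0.02  0.31]
```

View pics/A3_side.png

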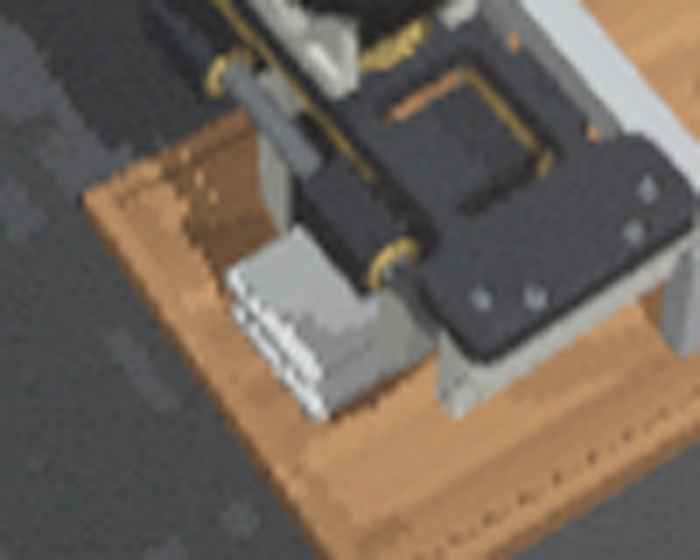

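Blank A is hovering just above the base, with its edges nearly parallel. I'll shift it 2 mm in y and lower it.

>>> apply_moves(
  steps=[
    {"grip": 0.7, "x": -0.5, "y": 2.2, "z": 3, "wx": 0, "wy": 0, "wz": 0.3},
    {"grip": 0.7, "x": 0, "y": 0, "z": 2, "wx": 0, "wy": 0, "wz": 0},
    {"grip": 0.7, "x": 0, "y": 0, "z": 0, "wx": 0, "wy": 0, "wz": 0},
    {"grip": 0.7, "x": 0, "y": 0, "z": 0, "wx": 0, "wy": 0, "wz": 0},
  ],
)

```text
t: 6.72
tool_pos: [0.4599, -0.2895, 0.0163]
orientation: [0.992, 0.125, 0.0, 0.0]
ft_force: [0.4, -0.5, -1.0]
gripper_width: 0.0399
```

Run:
```python
from h import *
n="side"
for i in range(3):
    go(459.7,-289,15,14.4); c=vision.camera(n)
f=c["frame"]
u,v=proj(c,[.46,-.289,.02])[0].astype(int)
cv2.imwrite(f"pics/A4_{n}.png",cv2.resize(f[v-40:v+40,u-50:u+50],None,fx=7,fy=7,interpolation=cv2.INTER_CUBIC))
```

```text
t 6.72 pos [ 459.9 -289.5   16.3] psi 14.32 F [ 0.4 -0.5 -1. ] w 39.9 qv 0.002
shift [-0.1 -0.5  1.3] turn [ 0.01 -0.01 -0.08]
t 6.78 pos [ 459.9 -289.5   16.3] psi 14.32 F [ 0.1  0.  -0. ] w 39.5 qv 0.001
shift [-0.1 -0.5  1.3] turn [ 0.01 -0.01 -0.08]
t 6.83 pos [ 459.9 -289.4   16.3] psi 14.32 F [-0.1 -0.4 -0.9] w 39.8 qv 0.002
shift [-0.1 -0.5  1.3] turn [ 0.01 -0.01 -0.08]
```

View pics/A4_side.png

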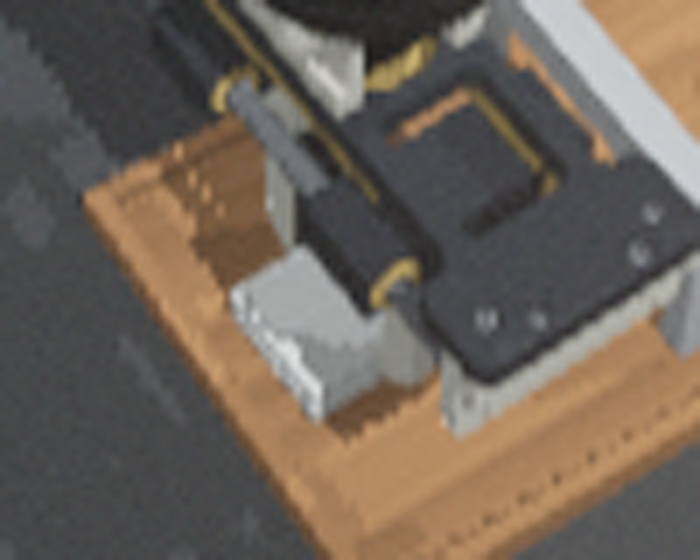

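>>> apply_moves(
  steps=[
    {"grip": 0.7, "x": 0, "y": -0.4, "z": 1.0, "wx": 0, "wy": 0, "wz": 0},
    {"grip": 0.7, "x": 0, "y": 0, "z": 0, "wx": 0, "wy": 0, "wz": 0},
    {"grip": 0.5, "x": 0, "y": 0, "z": 0, "wx": 0, "wy": 0, "wz": 0},
    {"grip": 0.5, "x": 0, "y": 0, "z": 0, "wx": 0, "wy": 0, "wz": 0},
  ],
)

```text
t: 7.38
tool_pos: [0.4598, -0.289, 0.0152]
orientation: [0.992, 0.125, 0.0, 0.0]
ft_force: [0.6, -0.4, 0.8]
gripper_width: 0.0464
```

Run:
```python
from h import *
n="side"
go(459.7,-289,15,14.4); c=vision.camera(n)
f=c["frame"]
u,v=proj(c,[.46,-.289,.02])[0].astype(int)
cv2.imwrite(f"pics/A5_{n}.png",cv2.resize(f[v-40:v+40,u-50:u+50],None,fx=7,fy=7,interpolation=cv2.INTER_CUBIC))
```

```text
t 7.38 pos [ 459.8 -289.    15.2] psi 14.33 F [ 0.6 -0.4  0.8] w 46.4 qv 0.002
shift [-0.1 -0.   0.2] turn [ 0.01 -0.   -0.07]
```

View pics/A5_side.png

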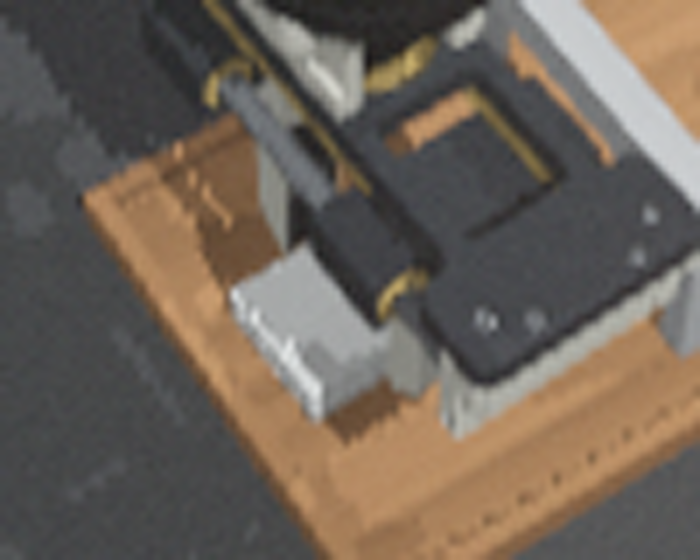

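Blank A is released on the base. Rising and heading for blank B.

>>> apply_moves(
  steps=[
    {"grip": 0.33, "x": 0, "y": 0, "z": -10, "wx": 0, "wy": 0, "wz": 0},
    {"grip": 0.33, "x": 0, "y": 0, "z": -40, "wx": 0, "wy": 0, "wz": 0},
    {"grip": 0.33, "x": 0, "y": 0, "z": -55, "wx": 0, "wy": 0, "wz": 0},
    {"grip": 0.33, "x": 10, "y": -10, "z": -30, "wx": 0, "wy": 0, "wz": 0},
    {"grip": 0.33, "x": 30, "y": -26, "z": -10, "wx": 0, "wy": 0, "wz": 0},
    {"grip": 0.33, "x": 40, "y": -35, "z": 0, "wx": 0, "wy": 0, "wz": 0},
    {"grip": 0.33, "x": 45, "y": -40, "z": 0, "wx": 0, "wy": 0, "wz": 0},
    {"grip": 0.33, "x": 45, "y": -40, "z": 0, "wx": 0, "wy": 0, "wz": 0},
    {"grip": 0.33, "x": 45, "y": -40, "z": 0, "wx": 0, "wy": 0, "wz": 0},
    {"grip": 0.33, "x": 45, "y": -40, "z": 0, "wx": 0, "wy": 0, "wz": 0},
  ],
)

```text
t: 8.68
tool_pos: [0.6556, 0.0009, 0.1612]
orientation: [0.992, 0.125, 0.001, 0.0]
ft_force: [1.0, 0.0, 0.4]
gripper_width: 0.0624
```

>>> apply_moves(
  steps=[
    {"grip": 0.33, "x": 2, "y": -1, "z": 0, "wx": 0, "wy": 0, "wz": 9.6},
    {"grip": 0.33, "x": 0, "y": 0, "z": 0, "wx": 0, "wy": 0, "wz": 9.6},
    {"grip": 0.33, "x": 0, "y": 0, "z": 10, "wx": 0, "wy": 0, "wz": 9.6},
    {"grip": 0.33, "x": 0, "y": 0, "z": 20, "wx": 0, "wy": 0, "wz": 9.6},
    {"grip": 0.33, "x": 0, "y": 0, "z": 40, "wx": 0, "wy": 0, "wz": 0},
    {"grip": 0.33, "x": 0, "y": 0, "z": 20, "wx": 0, "wy": 0, "wz": 0},
    {"grip": 0.33, "x": 0, "y": 0, "z": 0, "wx": 0, "wy": 0, "wz": 0},
    {"grip": 0.33, "x": 0, "y": 0, "z": 0, "wx": 0, "wy": 0, "wz": 0},
  ],
)

```text
t: 9.68
tool_pos: [0.6573, 0.0005, 0.0719]
orientation: [0.978, -0.208, 0.001, -0.0]
ft_force: [0.2, 0.0, -0.2]
gripper_width: 0.0622
```

Run:
```python
from h import *
go(656.7,0.3,1,-24)
for n in ["top","side"]:
    c=vision.camera(n)
    f=c["frame"]
    print([b for b in blobs(c,0.020) if abs(b[2]-460)<15 and abs(b[3]+289)<20])
    u,v=proj(c,[.657,.0,.0])[0].astype(int)
    cv2.imwrite(f"pics/B1_{n}.png",cv2.resize(f[v-50:v+50,u-65:u+65],None,fx=5,fy=5,interpolation=cv2.INTER_CUBIC))
    u,v=proj(c,[.46,-.289,.02])[0].astype(int)
    cv2.imwrite(f"pics/P1_{n}.png",cv2.resize(f[v-40:v+40,u-50:u+50],None,fx=7,fy=7,interpolation=cv2.INTER_CUBIC))
```

```text
t 9.68 pos [6.573e+02 5.000e-01 7.190e+01] psi -24.07 F [ 0.2  0.  -0.2] w 62.2 qv 0.011
shift [-0.6  0.5 70.9] turn [-0.04 -0.12 -0.07]
[([445.1, 277.4], 429, 459.4, -287.8, 61.9, 42.3, 14.8)]
[([315.1, 381.1], 668, 458.7, -292.5, 63.9, 47.6, 14.2)]
```

View pics/B1_side.png

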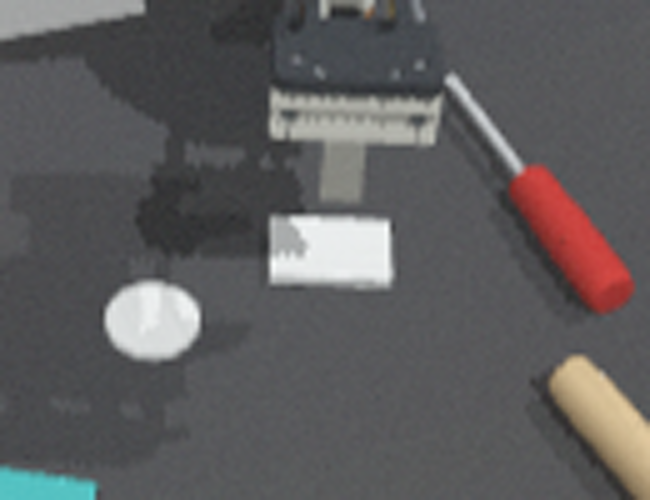

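View pics/P1_side.png

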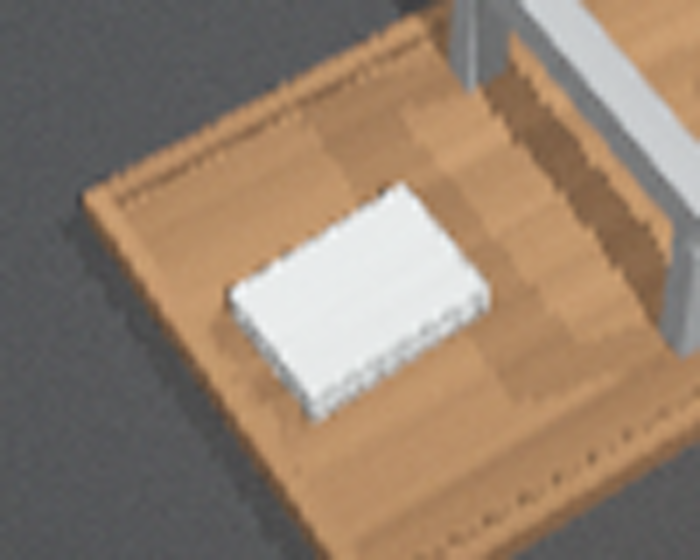

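View pics/P1_top.png

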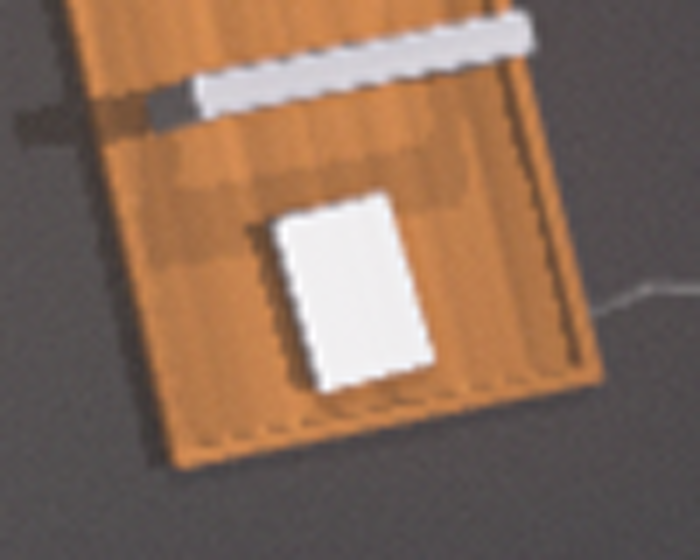

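The stack on the base looks square, with the top blank at (360,300) in the side crop and edges coincident to about 1 mm. The gripper is in line with B. Descending.

>>> apply_moves(
  steps=[
    {"grip": 0.33, "x": 0, "y": 1, "z": 25, "wx": 0, "wy": 0, "wz": 0},
    {"grip": 0.33, "x": 0, "y": 0, "z": 28, "wx": 0, "wy": 0, "wz": 0},
    {"grip": 0.33, "x": 0, "y": 0, "z": 12, "wx": 0, "wy": 0, "wz": 0},
    {"grip": 0.33, "x": 0, "y": 0, "z": 4, "wx": 0, "wy": 0, "wz": 0},
    {"grip": 0.33, "x": 0, "y": 0, "z": 0, "wx": 0, "wy": 0, "wz": 0},
    {"grip": 0.33, "x": 0, "y": 0, "z": 0, "wx": 0, "wy": 0, "wz": 0},
  ],
)

```text
t: 10.52
tool_pos: [0.6568, -0.0003, 0.0025]
orientation: [0.978, -0.209, 0.001, -0.0]
ft_force: [0.5, -0.6, 0.9]
gripper_width: 0.0625
```

Run:
```python
from h import *
go(657.1,-.9,1,-24)
for n in ["side"]:
    c=vision.camera(n)
    f=c["frame"]
    u,v=proj(c,[.657,.0,.0])[0].astype(int)
    cv2.imwrite(f"pics/B2_{n}.png",cv2.resize(f[v-50:v+50,u-65:u+65],None,fx=5,fy=5,interpolation=cv2.INTER_CUBIC))
```

```text
t 10.53 pos [ 6.568e+02 -3.000e-01  2.500e+00] psi -24.07 F [ 0.5 -0.6  0.9] w 62.5 qv 0.002
shift [0.5 0.4 1.5] turn [-0.04 -0.11 -0.07]
```

View pics/B2_side.png

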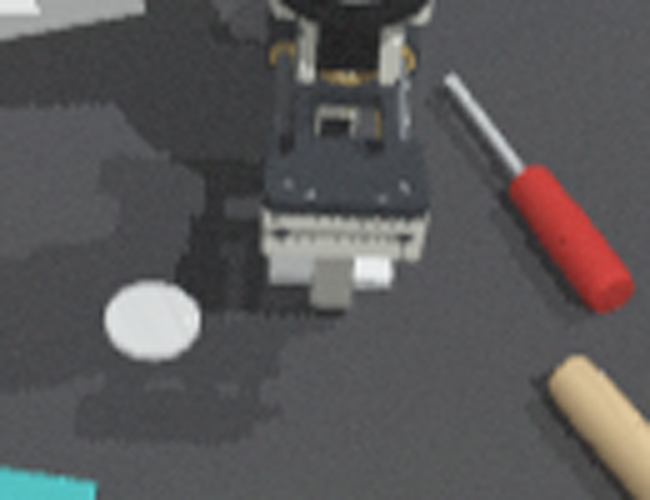

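>>> apply_moves(
  steps=[
    {"grip": 0.33, "x": 0, "y": 0, "z": 1.3, "wx": 0, "wy": 0, "wz": 0},
    {"grip": 0.7, "x": 0, "y": 0, "z": 0, "wx": 0, "wy": 0, "wz": 0},
    {"grip": 0.7, "x": 0, "y": 0, "z": 0, "wx": 0, "wy": 0, "wz": 0},
    {"grip": 0.7, "x": 0, "y": 0, "z": 0, "wx": 0, "wy": 0, "wz": 0},
    {"grip": 0.7, "x": 0, "y": 0, "z": 0, "wx": 0, "wy": 0, "wz": 0},
  ],
)

```text
t: 11.2
tool_pos: [0.6562, -0.0004, 0.0003]
orientation: [0.978, -0.209, 0.0, -0.0]
ft_force: [-1.2, -1.2, 6.0]
gripper_width: 0.0396
```

```bash
python3 -c "
from h import *
go(657.1,-.9,1,-24)"
```

```text
t 11.2 pos [ 6.562e+02 -4.000e-01  3.000e-01] psi -24.08 F [-1.2 -1.2  6. ] w 39.6 qv 0.002
shift [ 1.   0.1 -0.7] turn [-0.01 -0.04 -0.08]
```

>>> apply_moves(
  steps=[
    {"grip": 0.7, "x": 0, "y": 0, "z": -15, "wx": 0, "wy": 0, "wz": 0},
    {"grip": 0.7, "x": 0, "y": 0, "z": -45, "wx": 0, "wy": 0, "wz": 0},
    {"grip": 0.7, "x": 0, "y": 0, "z": -50, "wx": 0, "wy": 0, "wz": -8},
    {"grip": 0.7, "x": 0, "y": 0, "z": -40, "wx": 0, "wy": 0, "wz": -10},
    {"grip": 0.7, "x": 0, "y": 0, "z": -10, "wx": 0, "wy": 0, "wz": -10},
    {"grip": 0.7, "x": 0, "y": 0, "z": 0, "wx": 0, "wy": 0, "wz": -10.4},
    {"grip": 0.7, "x": 0, "y": 0, "z": 0, "wx": 0, "wy": 0, "wz": 0},
  ],
)

```text
t: 12.08
tool_pos: [0.6557, -0.0002, 0.1604]
orientation: [0.992, 0.124, 0.0, -0.0]
ft_force: [0.4, -0.3, -1.4]
gripper_width: 0.0394
```

```bash
python3 -c "
from h import *
go(459.9,-289.5,160,14.4)"
```

```text
t 12.07 pos [ 6.557e+02 -2.000e-01  1.604e+02] psi 14.27 F [ 0.4 -0.3 -1.4] w 39.4 qv 0.107
shift [-261.   232.2    0.3] turn [-0.   -0.01 -0.13]
```

>>> apply_moves(
  steps=[
    {"grip": 0.7, "x": -22, "y": 20, "z": 0, "wx": 0, "wy": 0, "wz": 0},
    {"grip": 0.7, "x": -42, "y": 37, "z": 0, "wx": 0, "wy": 0, "wz": 0},
    {"grip": 0.7, "x": -45, "y": 40, "z": 0, "wx": 0, "wy": 0, "wz": 0},
    {"grip": 0.7, "x": -45, "y": 40, "z": 0, "wx": 0, "wy": 0, "wz": 0},
    {"grip": 0.7, "x": -45, "y": 40, "z": 0, "wx": 0, "wy": 0, "wz": 0},
    {"grip": 0.7, "x": -38, "y": 34, "z": 0, "wx": 0, "wy": 0, "wz": 0},
    {"grip": 0.7, "x": -25, "y": 21, "z": 0, "wx": 0, "wy": 0, "wz": 0},
    {"grip": 0.7, "x": 0, "y": 0, "z": 20, "wx": 0, "wy": 0, "wz": 0},
    {"grip": 0.7, "x": 0, "y": 0, "z": 40, "wx": 0, "wy": 0, "wz": 0},
    {"grip": 0.7, "x": 0, "y": 0, "z": 35, "wx": 0, "wy": 0, "wz": 0},
  ],
)

```text
t: 13.32
tool_pos: [0.4591, -0.2884, 0.0625]
orientation: [0.992, 0.123, -0.0, -0.001]
ft_force: [-0.1, 0.7, -0.1]
gripper_width: 0.0394
```

>>> apply_moves(
  steps=[
    {"grip": 0.7, "x": 0, "y": 0, "z": 20, "wx": 0, "wy": 0, "wz": 0},
    {"grip": 0.7, "x": 0, "y": 0, "z": 10, "wx": 0, "wy": 0, "wz": 0},
    {"grip": 0.7, "x": 0, "y": 0, "z": 6, "wx": 0, "wy": 0, "wz": 0},
    {"grip": 0.7, "x": 0, "y": 0, "z": 0, "wx": 0, "wy": 0, "wz": 0},
    {"grip": 0.7, "x": 0, "y": 0, "z": 0, "wx": 0, "wy": 0, "wz": 0},
    {"grip": 0.7, "x": 0, "y": 0, "z": 0, "wx": 0, "wy": 0, "wz": 0},
  ],
)

```text
t: 14.08
tool_pos: [0.4599, -0.2903, 0.0297]
orientation: [0.992, 0.125, 0.001, 0.0]
ft_force: [0.3, 0.4, -0.5]
gripper_width: 0.0395
```

Run:
```python
from h import *
go(458.6,-289.5,21,14.4)
n="side"
c=vision.camera(n)
f=c["frame"]
u,v=proj(c,[.46,-.289,.02])[0].astype(int)
cv2.imwrite(f"pics/B3_{n}.png",cv2.resize(f[v-40:v+40,u-50:u+50],None,fx=7,fy=7,interpolation=cv2.INTER_CUBIC))
go(458.6,-289.5,21,14.4)
```

```text
t 14.07 pos [ 459.9 -290.3   29.7] psi 14.31 F [ 0.3  0.4 -0.5] w 39.5 qv 0.004
shift [-1.  -1.1  8.7] turn [ 0.06 -0.05 -0.09]
t 14.12 pos [ 459.8 -290.3   29.6] psi 14.31 F [-0.4  0.5  0.1] w 39.7 qv 0.005
shift [-1.  -1.   8.6] turn [ 0.05 -0.05 -0.09]
```

View pics/B3_side.png

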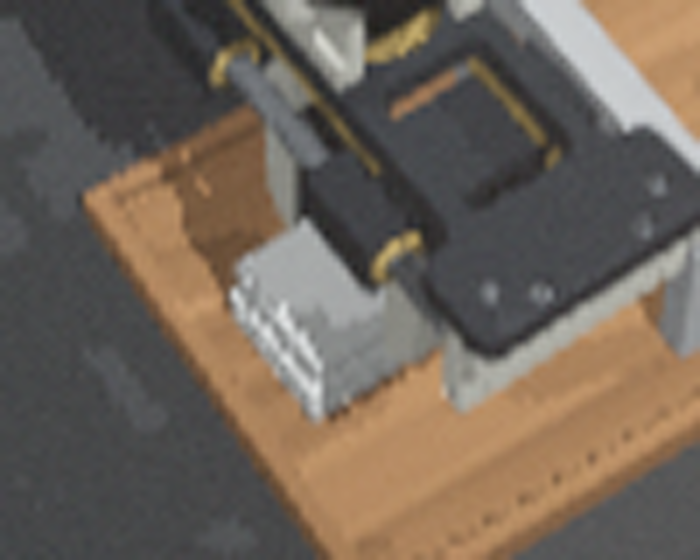

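B is above the stack. Small correction and lowering.

>>> apply_moves(
  steps=[
    {"grip": 0.7, "x": -1, "y": -1, "z": 4, "wx": 0, "wy": 0, "wz": 0},
    {"grip": 0.7, "x": 0, "y": 0, "z": 3.5, "wx": 0, "wy": 0, "wz": 0},
    {"grip": 0.7, "x": 0, "y": 0, "z": 0, "wx": 0, "wy": 0, "wz": 0},
    {"grip": 0.7, "x": 0, "y": 0, "z": 0, "wx": 0, "wy": 0, "wz": 0},
  ],
)

```text
t: 14.62
tool_pos: [0.4581, -0.2891, 0.0212]
orientation: [0.992, 0.125, -0.0, -0.0]
ft_force: [0.1, -0.6, -0.6]
gripper_width: 0.0393
```

Run:
```python
from h import *
go(458.6,-289.5,20.5,14.4)
n="side"
c=vision.camera(n)
f=c["frame"]
u,v=proj(c,[.46,-.289,.02])[0].astype(int)
cv2.imwrite(f"pics/B4_{n}.png",cv2.resize(f[v-40:v+40,u-50:u+50],None,fx=7,fy=7,interpolation=cv2.INTER_CUBIC))
```

```text
t 14.62 pos [ 458.1 -289.1   21.2] psi 14.33 F [ 0.1 -0.6 -0.6] w 39.3 qv 0.006
shift [0.4 0.5 0.7] turn [-0.01  0.01 -0.07]
```

View pics/B4_side.png

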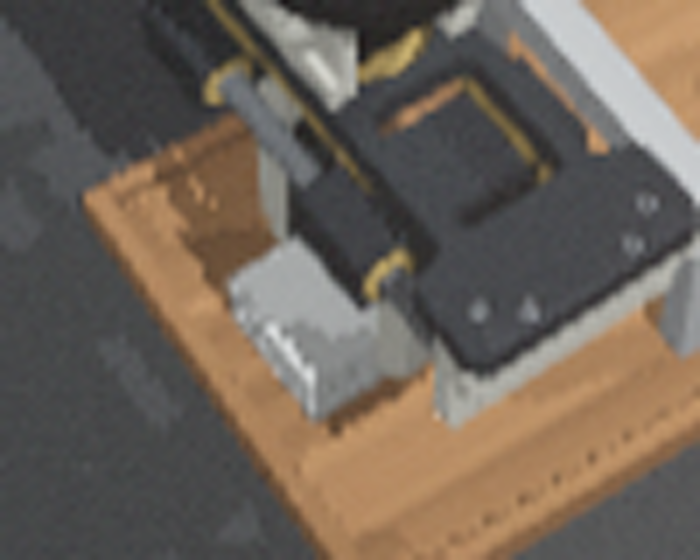

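>>> apply_moves(
  steps=[
    {"grip": 0.7, "x": 0.3, "y": 0.3, "z": 0.6, "wx": 0, "wy": 0, "wz": 0},
    {"grip": 0.7, "x": 0, "y": 0, "z": 0, "wx": 0, "wy": 0, "wz": 0},
    {"grip": 0.42, "x": 0, "y": 0, "z": 0, "wx": 0, "wy": 0, "wz": 0},
    {"grip": 0.42, "x": 0, "y": 0, "z": 0, "wx": 0, "wy": 0, "wz": 0},
    {"grip": 0.42, "x": 1, "y": 0, "z": 5, "wx": 0, "wy": 0, "wz": 0},
    {"grip": 0.42, "x": 0, "y": 0, "z": 5, "wx": 0, "wy": 0, "wz": 0},
    {"grip": 0.42, "x": 0, "y": 0, "z": 0, "wx": 0, "wy": 0, "wz": 0},
    {"grip": 0.42, "x": 0, "y": 0, "z": 0, "wx": 0, "wy": 0, "wz": 0},
  ],
  force=4,
)

```text
t: 15.68
tool_pos: [0.4594, -0.2891, 0.0106]
orientation: [0.992, 0.125, -0.0, -0.0]
ft_force: [-0.2, -0.1, 0.5]
gripper_width: 0.0537
```

```bash
python3 -c "
from h import *
go(459.5,-289.5,10.5,14.4)"
```

```text
t 15.68 pos [ 459.4 -289.1   10.6] psi 14.33 F [-0.2 -0.1  0.5] w 53.7 qv 0.003
shift [-0.   0.4  0.1] turn [-0.01  0.01 -0.07]
```

Squeezing the pile lightly in y to square it.

>>> apply_moves(
  steps=[
    {"grip": 0.5, "x": 0, "y": 0, "z": 0, "wx": 0, "wy": 0, "wz": 0},
    {"grip": 0.54, "x": 0, "y": 0, "z": 0, "wx": 0, "wy": 0, "wz": 0},
    {"grip": 0.58, "x": 0, "y": 0, "z": 0, "wx": 0, "wy": 0, "wz": 0},
    {"grip": 0.62, "x": 0, "y": 0, "z": 0, "wx": 0, "wy": 0, "wz": 0},
    {"grip": 0.62, "x": 0, "y": 0, "z": 0, "wx": 0, "wy": 0, "wz": 0},
    {"grip": 0.62, "x": 0, "y": 0, "z": 0, "wx": 0, "wy": 0, "wz": 0},
  ],
  force=4,
)

```text
t: 16.42
tool_pos: [0.4596, -0.2893, 0.0109]
orientation: [0.992, 0.125, 0.0, 0.0]
ft_force: [0.0, -1.3, 0.3]
gripper_width: 0.04
```

>>> apply_moves(
  steps=[
    {"grip": 0.42, "x": 0, "y": 0, "z": 0, "wx": 0, "wy": 0, "wz": 0},
    {"grip": 0.33, "x": 0, "y": 0, "z": 0, "wx": 0, "wy": 0, "wz": 0},
    {"grip": 0.33, "x": 0, "y": 0, "z": -10, "wx": 0, "wy": 0, "wz": 0},
    {"grip": 0.2, "x": 0, "y": 0, "z": -40, "wx": 0, "wy": 0, "wz": 0},
    {"grip": 0.2, "x": 0, "y": 0, "z": -50, "wx": 0, "wy": 0, "wz": 0},
    {"grip": 0.2, "x": 0, "y": 0, "z": -40, "wx": 0, "wy": 0, "wz": 0},
  ],
)

```text
t: 17.18
tool_pos: [0.4599, -0.2894, 0.1537]
orientation: [0.992, 0.125, 0.001, 0.001]
ft_force: [-0.0, 0.1, -0.1]
gripper_width: 0.0743
```

>>> apply_moves(
  steps=[
    {"grip": 0.2, "x": 30, "y": -40, "z": -10, "wx": 0, "wy": 0, "wz": 0},
    {"grip": 0.2, "x": 30, "y": -50, "z": 0, "wx": 0, "wy": 0, "wz": 0},
    {"grip": 0.2, "x": 30, "y": -50, "z": 0, "wx": 0, "wy": 0, "wz": 0},
    {"grip": 0.2, "x": 30, "y": -40, "z": 0, "wx": 0, "wy": 0, "wz": 0},
    {"grip": 0.2, "x": 0, "y": 0, "z": 0, "wx": 0, "wy": 0, "wz": 0},
  ],
)

```text
t: 17.8
tool_pos: [0.5321, -0.0819, 0.1616]
orientation: [0.992, 0.127, 0.001, -0.0]
ft_force: [-0.4, -0.8, -0.3]
gripper_width: 0.0743
```

Run:
```python
from h import *
go(459.5,-289.5,10.5,14.4)
for n in ["top","side"]:
    c=vision.camera(n)
    f=c["frame"]; cv2.imwrite(f"pics/full2_{n}.png",f)
    print([b for b in blobs(c,0.026) if abs(b[2]-460)<15 and abs(b[3]+289)<20])
    u,v=proj(c,[.46,-.289,.02])[0].astype(int)
    cv2.imwrite(f"pics/P2_{n}.png",cv2.resize(f[v-40:v+40,u-50:u+50],None,fx=7,fy=7,interpolation=cv2.INTER_CUBIC))
```

```text
t 17.8 pos [532.1 -81.9 161.6] psi 14.59 F [-0.4 -0.8 -0.3] w 74.3 qv 0.064
shift [-122.8  182.7  150.9] turn [-0.02 -0.07  0.19]
[]
[([314.5, 380.6], 704, 458.0, -294.1, 66.0, 49.3, 14.5)]
```

View pics/P2_side.png

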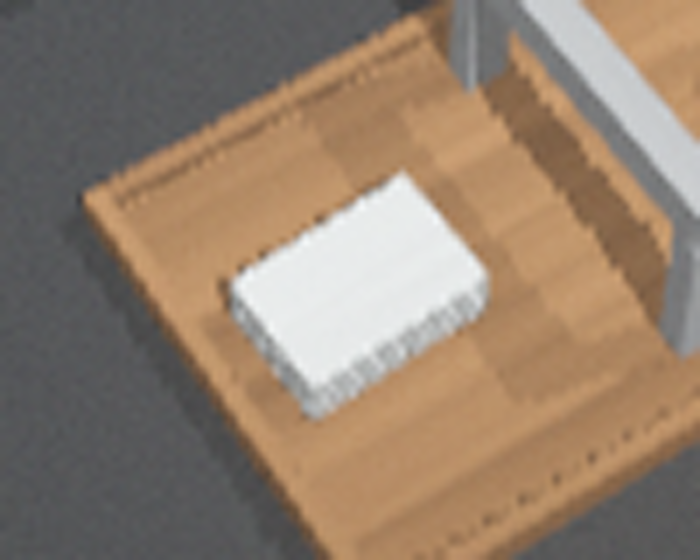

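View pics/full2_top.png

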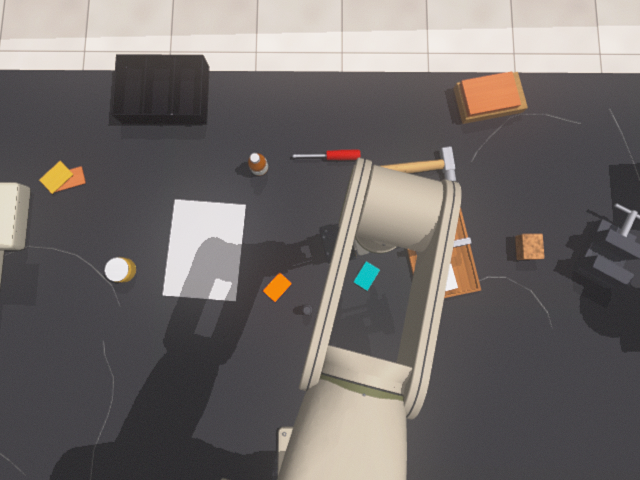

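The side crop shows one neat three-high pile with straight edges, its top at (360,280). Next I'll turn the tool for the handle, with the jaws along tray x, and locate the handle.

>>> apply_moves(
  steps=[
    {"grip": 0.4, "x": 0, "y": 0, "z": 0, "wx": 0, "wy": 0, "wz": -9.7},
    {"grip": 0.4, "x": 0, "y": 0, "z": 0, "wx": 0, "wy": 0, "wz": -9.7},
    {"grip": 0.4, "x": 0, "y": 0, "z": 0, "wx": 0, "wy": 0, "wz": -9.7},
    {"grip": 0.4, "x": 0, "y": 0, "z": 0, "wx": 0, "wy": 0, "wz": -9.7},
    {"grip": 0.4, "x": 0, "y": 0, "z": 0, "wx": 0, "wy": 0, "wz": -9.7},
    {"grip": 0.4, "x": 0, "y": 0, "z": 0, "wx": 0, "wy": 0, "wz": -9.7},
    {"grip": 0.4, "x": 0, "y": 0, "z": 0, "wx": 0, "wy": 0, "wz": -9.7},
    {"grip": 0.4, "x": 0, "y": 0, "z": 0, "wx": 0, "wy": 0, "wz": -9.7},
    {"grip": 0.4, "x": 0, "y": 0, "z": 0, "wx": 0, "wy": 0, "wz": -9.6},
  ],
)

```text
t: 19.02
tool_pos: [0.5307, -0.0868, 0.161]
orientation: [0.631, 0.776, -0.0, 0.0]
ft_force: [-0.4, -0.4, -0.4]
gripper_width: 0.0555
```

Run:
```python
from h import *
class C: pass
T=vision.camera("top"); T0=dict(T); T0["frame"]=cv2.imread("pics/top0.png")
S=vision.camera("side"); S0=dict(S); S0["frame"]=cv2.imread("pics/side0.png")
for nm,c in (("top0",T0),("side0",S0),("sideNow",S)):
    print(nm,[b for b in blobs(c,0.079,lo=130) if abs(b[2]-535)<40 and abs(b[3]+275)<40])
    # tray outline by colour
    f=cv2.resize(c["frame"],None,fx=4,fy=4,interpolation=cv2.INTER_CUBIC).astype(int)
    m=((f[...,2]-f[...,0]>50)&(f[...,2]>110)).astype(np.uint8)
    m=cv2.morphologyEx(m,cv2.MORPH_CLOSE,np.ones((41,41)))
    for k in cv2.findContours(m,cv2.RETR_EXTERNAL,cv2.CHAIN_APPROX_NONE)[0]:
        if cv2.contourArea(k)/16>3500:
            w=rayplane(c,(k[:,0]+.5)/4-.5,0.012)[:,:2]*1000
            print("tray",cv2.minAreaRect(w.astype(np.float32)))
# board
for nm,c in (("top0",T0),("side0",S0)):
    print(nm,"board",[b for b in blobs(c,0.003,lo=150,amin=3000,amax=20000)])
```

```text
top0 [([446.3, 244.7], 307, 532.4, -276.7, 115.1, 16.1, -78.2)]
tray ((532.5045166015625, -276.5497741699219), (243.9521026611328, 154.60987854003906), 11.882075309753418)
side0 [([354.5, 355.7], 477, 532.9, -294.9, 148.4, 35.7, -89.1)]
tray ((937.6692504882812, -412.7922058105469), (122.76542663574219, 170.1488800048828), 11.074263572692871)
tray ((532.2579345703125, -280.1568603515625), (243.99778747558594, 156.83853149414062), 11.735067367553711)
sideNow [([354.5, 355.8], 496, 532.8, -295.0, 149.0, 36.0, -89.2)]
tray ((935.2208251953125, -413.1864929199219), (127.96969604492188, 169.9443817138672), 11.103466033935547)
tray ((531.9625854492188, -280.2497253417969), (244.60047912597656, 157.16395568847656), 11.893465995788574)
top0 board [([204.3, 250.1], 7010, 525.2, 302.0, 241.8, 182.0, -4.1)]
side0 board [([35.4, 386.1], 3989, -81.2, -56.7, 523.9, 79.2, -71.5), ([149.0, 357.3], 18295, 177.2, -88.3, 317.3, 312.4, -73.3), ([49.0, 356.8], 3307, -46.6, 25.6, 664.6, 30.2, -72.3), ([259.7, 201.0], 3573, 525.4, 298.4, 240.7, 185.4, -4.1), ([181.7, 250.9], 3240, 246.7, 304.0, 1054.8, 61.4, -75.2), ([26.9, 85.4], 5689, -133.8, 1469.7, 1427.7, 220.6, -81.9)]
```

Both cameras put the tray centre at about (532.8, -277.7) with yaw 11.8°, and it has not moved. The board centre is at about (525.3, 300.8).

```bash
python3 -c "
from h import *
go(532.8,-277.7,110,101.8)"
```

```text
t 19.12 pos [530.8 -86.6 161. ] psi 101.53 F [-0.   0.6  0. ] w 55.8 qv 0.167
shift [-187.6  -36.2   51. ] turn [-0.01  0.02 -0.27]
```

>>> apply_moves(
  steps=[
    {"grip": 0.4, "x": -25, "y": -5, "z": 0, "wx": 0, "wy": 0, "wz": -0.3},
    {"grip": 0.4, "x": -45, "y": -9, "z": 0, "wx": 0, "wy": 0, "wz": 0},
    {"grip": 0.4, "x": -50, "y": -9, "z": 0, "wx": 0, "wy": 0, "wz": 0},
    {"grip": 0.4, "x": -44, "y": -8, "z": 10, "wx": 0, "wy": 0, "wz": 0},
    {"grip": 0.4, "x": -23.5, "y": -5, "z": 20, "wx": 0, "wy": 0, "wz": 0},
    {"grip": 0.4, "x": 0, "y": 0, "z": 20, "wx": 0, "wy": 0, "wz": 0},
    {"grip": 0.4, "x": 0, "y": 0, "z": 0, "wx": 0, "wy": 0, "wz": 0},
    {"grip": 0.4, "x": 0, "y": 0, "z": 0, "wx": 0, "wy": 0, "wz": 0},
  ],
)

```text
t: 20.12
tool_pos: [0.5345, -0.2752, 0.1112]
orientation: [0.631, 0.776, 0.0, 0.0]
ft_force: [0.6, -0.5, 0.4]
gripper_width: 0.0559
```

Run:
```python
from h import *
go(532.8,-277.7,51,101.8)
for n in ["side"]:
    c=vision.camera(n)
    f=c["frame"]
    u,v=proj(c,[.533,-.278,.07])[0].astype(int)
    cv2.imwrite(f"pics/H1_{n}.png",cv2.resize(f[v-75:v+75,u-100:u+100],None,fx=4,fy=4,interpolation=cv2.INTER_CUBIC))
```

```text
t 20.12 pos [ 534.5 -275.2  111.2] psi 101.82 F [ 0.6 -0.5  0.4] w 55.9 qv 0.013
shift [-2.1 -2.2 60.2] turn [0.02 0.   0.02]
```

View pics/H1_side.png

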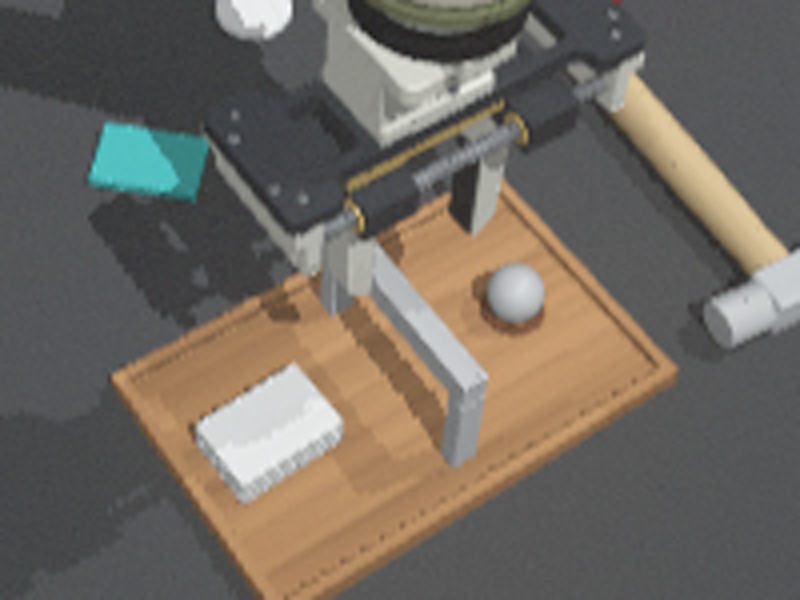

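The fingers straddle the bar, with the ball seated at (515,295) and the pile intact. Descending.

>>> apply_moves(
  steps=[
    {"grip": 0.4, "x": -2, "y": -2, "z": 10, "wx": 0, "wy": 0, "wz": 0},
    {"grip": 0.4, "x": 0, "y": 0, "z": 20, "wx": 0, "wy": 0, "wz": 0},
    {"grip": 0.4, "x": 0, "y": 0, "z": 20, "wx": 0, "wy": 0, "wz": 0},
    {"grip": 0.4, "x": 0, "y": 0, "z": 9, "wx": 0, "wy": 0, "wz": 0},
    {"grip": 0.4, "x": 0, "y": 0, "z": 0, "wx": 0, "wy": 0, "wz": 0},
    {"grip": 0.4, "x": 0, "y": 0, "z": 0, "wx": 0, "wy": 0, "wz": 0},
    {"grip": 0.4, "x": 0, "y": 0, "z": 0, "wx": 0, "wy": 0, "wz": 0},
  ],
)

```text
t: 21.05
tool_pos: [0.5333, -0.2787, 0.0527]
orientation: [0.63, 0.776, 0.0, 0.001]
ft_force: [0.3, -0.0, -0.1]
gripper_width: 0.056
```

Run:
```python
from h import *
go(532.8,-277.7,51,101.8)
for n in ["side"]:
    c=vision.camera(n)
    f=c["frame"]
    u,v=proj(c,[.533,-.278,.07])[0].astype(int)
    cv2.imwrite(f"pics/H2_{n}.png",cv2.resize(f[v-75:v+75,u-100:u+100],None,fx=4,fy=4,interpolation=cv2.INTER_CUBIC))
go(532.8,-277.7,51,101.8)
```

```text
t 21.05 pos [ 533.3 -278.7   52.7] psi 101.83 F [ 0.3 -0.  -0.1] w 56.0 qv 0.003
shift [ 1.1 -0.3  1.7] turn [0.07 0.06 0.03]
t 21.1 pos [ 533.3 -278.7   52.6] psi 101.83 F [-0.4  0.4  0.2] w 55.9 qv 0.003
shift [ 1.1 -0.3  1.6] turn [0.06 0.06 0.03]
```

View pics/H2_side.png

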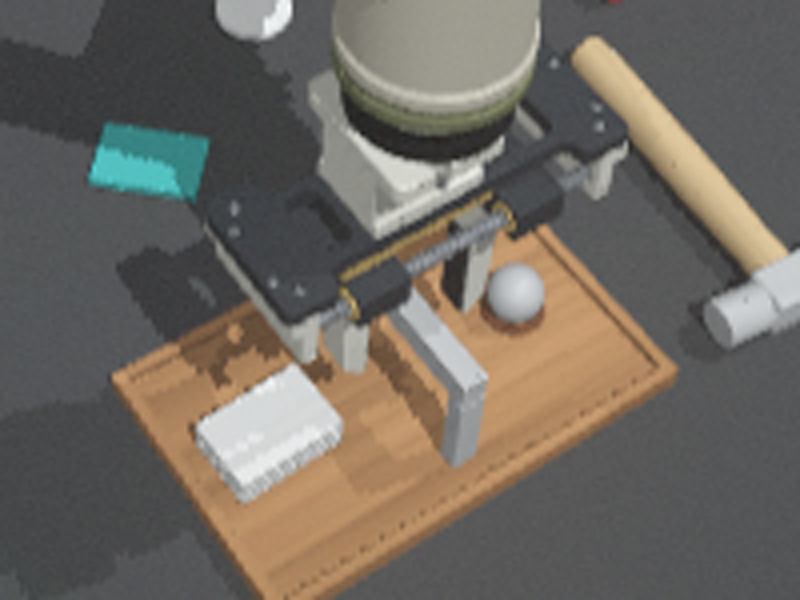

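>>> apply_moves(
  steps=[
    {"grip": 0.6, "x": 1, "y": 0, "z": 1.5, "wx": 0, "wy": 0, "wz": 0},
    {"grip": 0.7, "x": 0, "y": 0, "z": 0, "wx": 0, "wy": 0, "wz": 0},
    {"grip": 0.76, "x": 0, "y": 0, "z": 0, "wx": 0, "wy": 0, "wz": 0},
    {"grip": 0.8, "x": 0, "y": 0, "z": 0, "wx": 0, "wy": 0, "wz": 0},
    {"grip": 0.83, "x": 0, "y": 0, "z": 0, "wx": 0, "wy": 0, "wz": 0},
    {"grip": 0.86, "x": 0, "y": 0, "z": 0, "wx": 0, "wy": 0, "wz": 0},
    {"grip": 0.9, "x": 0, "y": 0, "z": 0, "wx": 0, "wy": 0, "wz": 0},
    {"grip": 0.9, "x": 0, "y": 0, "z": 0, "wx": 0, "wy": 0, "wz": 0},
  ],
  force=5,
)

```text
t: 22.1
tool_pos: [0.5323, -0.2774, 0.0503]
orientation: [0.631, 0.776, -0.0, -0.0]
ft_force: [-3.1, -0.7, 2.4]
gripper_width: 0.0138
```

>>> apply_moves(
  steps=[
    {"grip": 1.0, "x": 0, "y": 0, "z": 0, "wx": 0, "wy": 0, "wz": 0},
    {"grip": 1.0, "x": 0, "y": 0, "z": 0, "wx": 0, "wy": 0, "wz": 0},
  ],
  force=25,
)

```text
t: 22.35
tool_pos: [0.5323, -0.2774, 0.0502]
orientation: [0.631, 0.776, -0.0, -0.0]
ft_force: [-4.0, -0.9, 2.4]
gripper_width: 0.0142
```

>>> apply_moves(
  steps=[
    {"grip": 1.0, "x": 0, "y": 0, "z": 0, "wx": 0, "wy": 0, "wz": 0},
    {"grip": 1.0, "x": 0, "y": 0, "z": 0, "wx": 0, "wy": 0, "wz": 0},
  ],
  force=55,
)

```text
t: 22.6
tool_pos: [0.5323, -0.2774, 0.0502]
orientation: [0.631, 0.776, -0.0, -0.0]
ft_force: [-4.5, -0.8, 3.1]
gripper_width: 0.0135
```

Run:
```python
from h import *
go(532.8,-277.7,51,101.8)
```

```text
t 22.6 pos [ 532.3 -277.4   50.2] psi 101.82 F [-4.5 -0.8  3.1] w 13.5 qv 0.002
shift [-0.4  0.4 -0.8] turn [-0.02 -0.    0.02]
```

Gripped at 13.8 mm. Lifting gently.

>>> apply_moves(
  steps=[
    {"grip": 1.0, "x": 0, "y": 0, "z": -1, "wx": 0, "wy": 0, "wz": 0},
    {"grip": 1.0, "x": 0, "y": 0, "z": -2, "wx": 0, "wy": 0, "wz": 0},
    {"grip": 1.0, "x": 0, "y": 0, "z": -3, "wx": 0, "wy": 0, "wz": 0},
    {"grip": 1.0, "x": 0, "y": 0, "z": -4, "wx": 0, "wy": 0, "wz": 0},
    {"grip": 1.0, "x": 0, "y": 0, "z": -5, "wx": 0, "wy": 0, "wz": 0},
    {"grip": 1.0, "x": 0, "y": 0, "z": -5, "wx": 0, "wy": 0, "wz": 0},
    {"grip": 1.0, "x": 0, "y": 0, "z": -3, "wx": 0, "wy": 0, "wz": 0},
    {"grip": 1.0, "x": 0, "y": 0, "z": -1, "wx": 0, "wy": 0, "wz": 0},
    {"grip": 1.0, "x": 0, "y": 0, "z": 0, "wx": 0, "wy": 0, "wz": 0},
  ],
)

```text
t: 23.72
tool_pos: [0.5325, -0.2773, 0.0742]
orientation: [0.63, 0.776, -0.0, -0.0]
ft_force: [0.3, -0.4, -4.2]
gripper_width: 0.0133
```

Run:
```python
from h import *
go(532.8,-277.7,173,101.8); print(arm.state()["moment"])
for n in ["side"]:
    c=vision.camera(n)
    f=c["frame"]
    u,v=proj(c,[.533,-.278,.07])[0].astype(int)
    cv2.imwrite(f"pics/H3_{n}.png",cv2.resize(f[v-75:v+75,u-100:u+100],None,fx=4,fy=4,interpolation=cv2.INTER_CUBIC))
```

```text
t 23.73 pos [ 532.5 -277.3   74.2] psi 101.83 F [ 0.3 -0.4 -4.2] w 13.3 qv 0.005
shift [ -0.4   0.2 -98.8] turn [-0.   -0.    0.03]
[-0.01169773 -0.10648261 -0.00628909]
```

View pics/H3_side.png

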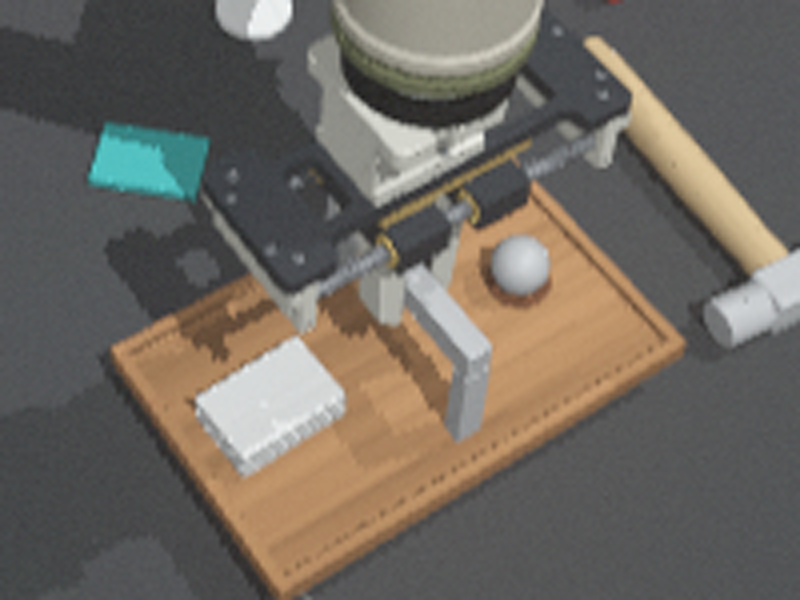

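The tray is airborne and level, with the ball in its pocket at (520,265) and the pile intact. Continuing up, then a smooth traverse.

>>> apply_moves(
  steps=[
    {"grip": 1.0, "x": 0, "y": 0, "z": -3, "wx": 0, "wy": 0, "wz": 0},
    {"grip": 1.0, "x": 0, "y": 0, "z": -7, "wx": 0, "wy": 0, "wz": 0},
    {"grip": 1.0, "x": 0, "y": 0, "z": -11, "wx": 0, "wy": 0, "wz": 0},
    {"grip": 1.0, "x": 0, "y": 0, "z": -15, "wx": 0, "wy": 0, "wz": 0},
    {"grip": 1.0, "x": 0, "y": 0, "z": -17, "wx": 0, "wy": 0, "wz": 0},
    {"grip": 1.0, "x": 0, "y": 0, "z": -17, "wx": 0, "wy": 0, "wz": 0},
    {"grip": 1.0, "x": 0, "y": 0, "z": -13, "wx": 0, "wy": 0, "wz": 0},
    {"grip": 1.0, "x": 0, "y": 0, "z": -9, "wx": 0, "wy": 0, "wz": 0},
    {"grip": 1.0, "x": 0, "y": 0, "z": -5, "wx": 0, "wy": 0, "wz": 0},
    {"grip": 1.0, "x": 0, "y": 0, "z": -2, "wx": 0, "wy": 0, "wz": 0},
  ],
)

```text
t: 25.02
tool_pos: [0.5324, -0.2773, 0.1732]
orientation: [0.631, 0.776, 0.0, -0.0]
ft_force: [-0.4, -0.1, -4.3]
gripper_width: 0.0137
```

>>> apply_moves(
  steps=[
    {"grip": 1.0, "x": 4, "y": 0.8, "z": 0, "wx": 0, "wy": 0, "wz": 0},
    {"grip": 1.0, "x": 9, "y": 1.8, "z": 0, "wx": 0, "wy": 0, "wz": 0},
    {"grip": 1.0, "x": 14, "y": 2.8, "z": 0, "wx": 0, "wy": 0, "wz": 0},
    {"grip": 1.0, "x": 19, "y": 3.7, "z": 0, "wx": 0, "wy": 0, "wz": 0},
    {"grip": 1.0, "x": 24, "y": 4.7, "z": 0, "wx": 0, "wy": 0, "wz": 0},
    {"grip": 1.0, "x": 29, "y": 5.7, "z": 0, "wx": 0, "wy": 0, "wz": 0},
    {"grip": 1.0, "x": 33, "y": 6.5, "z": 0, "wx": 0, "wy": 0, "wz": 0},
    {"grip": 1.0, "x": 36, "y": 7, "z": 0, "wx": 0, "wy": 0, "wz": 0},
    {"grip": 1.0, "x": 36, "y": 7, "z": 0, "wx": 0, "wy": 0, "wz": 0},
    {"grip": 1.0, "x": 36, "y": 7, "z": 0, "wx": 0, "wy": 0, "wz": 0},
  ],
)

```text
t: 26.28
tool_pos: [0.5288, -0.0304, 0.1733]
orientation: [0.63, 0.776, 0.0, 0.0]
ft_force: [-0.1, 0.7, -4.6]
gripper_width: 0.0136
```

>>> apply_moves(
  steps=[
    {"grip": 1.0, "x": 36, "y": 7, "z": 0, "wx": 0, "wy": 0, "wz": 0},
    {"grip": 1.0, "x": 36, "y": 7, "z": 0, "wx": 0, "wy": 0, "wz": 0},
    {"grip": 1.0, "x": 36, "y": 7, "z": 0, "wx": 0, "wy": 0, "wz": 0},
    {"grip": 1.0, "x": 36, "y": 7, "z": 0, "wx": 0, "wy": 0, "wz": 0},
    {"grip": 1.0, "x": 36, "y": 7, "z": 0, "wx": 0, "wy": 0, "wz": 0},
    {"grip": 1.0, "x": 33, "y": 6.5, "z": 0, "wx": 0, "wy": 0, "wz": 0},
    {"grip": 1.0, "x": 29, "y": 5.7, "z": 0, "wx": 0, "wy": 0, "wz": 0},
    {"grip": 1.0, "x": 24, "y": 4.7, "z": 0, "wx": 0, "wy": 0, "wz": 0},
    {"grip": 1.0, "x": 19, "y": 3.7, "z": 0, "wx": 0, "wy": 0, "wz": 0},
    {"grip": 1.0, "x": 15, "y": 3, "z": 0, "wx": 0, "wy": 0, "wz": 0},
  ],
)

```text
t: 27.52
tool_pos: [0.5247, 0.2741, 0.1733]
orientation: [0.63, 0.776, -0.0, -0.0]
ft_force: [0.4, 0.2, -5.0]
gripper_width: 0.0136
```

>>> apply_moves(
  steps=[
    {"grip": 1.0, "x": 11, "y": 2.2, "z": 0, "wx": 0, "wy": 0, "wz": 0},
    {"grip": 1.0, "x": 7, "y": 1.4, "z": 0, "wx": 0, "wy": 0, "wz": 0},
    {"grip": 1.0, "x": 3, "y": 0.6, "z": 0, "wx": 0, "wy": 0, "wz": 0},
    {"grip": 1.0, "x": 1, "y": 0.2, "z": 0, "wx": 0, "wy": 0, "wz": 0},
    {"grip": 1.0, "x": 0, "y": 0, "z": 0, "wx": 0, "wy": 0, "wz": 0},
    {"grip": 1.0, "x": 0, "y": 0, "z": 0, "wx": 0, "wy": 0, "wz": 0},
  ],
)

```text
t: 28.28
tool_pos: [0.5251, 0.295, 0.1733]
orientation: [0.631, 0.776, 0.0, 0.0]
ft_force: [0.2, -0.8, -4.5]
gripper_width: 0.0134
```

Run:
```python
from h import *
go(525.3,300.8,173.2,101.8)
for n in ["top","side"]:
    c=vision.camera(n)
    f=c["frame"]
    cv2.imwrite(f"pics/E1_{n}.png",f)
```

```text
t 28.27 pos [525.1 295.  173.3] psi 101.8 F [ 0.2 -0.8 -4.5] w 13.4 qv 0.002
shift [5.7 1.4 0.1] turn [0. 0. 0.]
```

View pics/E1_side.png

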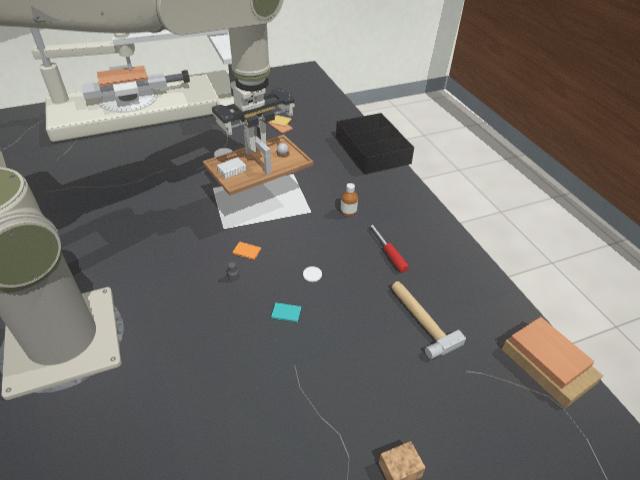

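View pics/E1_top.png

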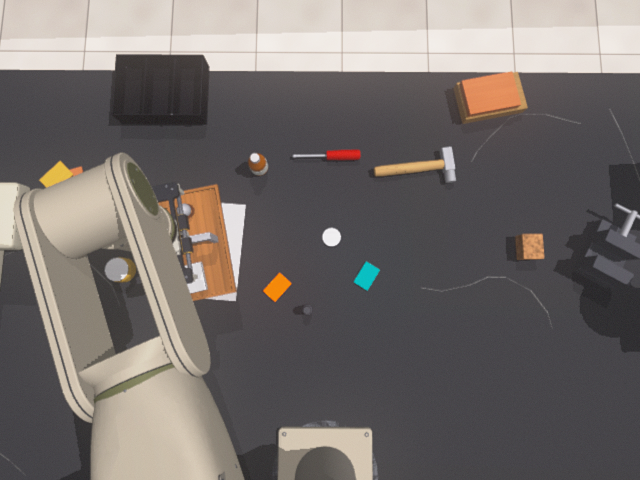

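The tray is above the board with the ball and pile in place. I'll nudge it the last 6 mm, let it settle, then check an enlargement.

>>> apply_moves(
  steps=[
    {"grip": 1.0, "x": 1, "y": 0.2, "z": 0, "wx": 0, "wy": 0, "wz": 0},
    {"grip": 1.0, "x": 2, "y": 0.5, "z": 0, "wx": 0, "wy": 0, "wz": 0},
    {"grip": 1.0, "x": 1.7, "y": 0.4, "z": 0, "wx": 0, "wy": 0, "wz": 0},
    {"grip": 1.0, "x": 1, "y": 0.3, "z": 0, "wx": 0, "wy": 0, "wz": 0},
    {"grip": 1.0, "x": 0, "y": 0, "z": 0, "wx": 0, "wy": 0, "wz": 0},
    {"grip": 1.0, "x": 0, "y": 0, "z": 0, "wx": 0, "wy": 0, "wz": 0},
    {"grip": 1.0, "x": 0, "y": 0, "z": 0, "wx": 0, "wy": 0, "wz": 0},
    {"grip": 1.0, "x": 0, "y": 0, "z": 0, "wx": 0, "wy": 0, "wz": 0},
  ],
)

```text
t: 29.38
tool_pos: [0.5252, 0.3011, 0.1733]
orientation: [0.631, 0.776, 0.0, -0.0]
ft_force: [0.2, 0.4, -5.0]
gripper_width: 0.0137
```

Run:
```python
from h import *
go(525.3,300.8,173.2,101.8)
c=vision.camera("side"); f=c["frame"]
# expected tray rim corners if level, for comparison
a=np.radians(11.8);R=np.array([[np.cos(a),-np.sin(a)],[np.sin(a),np.cos(a)]])
P=np.array([np.r_[R@[sx*.121,sy*.076]+[.5253,.3008],.135] for sx,sy in((1,1),(1,-1),(-1,-1),(-1,1))])
q=proj(c,P); print(q.round(1).tolist())
u,v=258,165; x0,y0=u-65,v-50
g=cv2.resize(f[y0:y0+100,x0:x0+130],None,fx=6,fy=6,interpolation=cv2.INTER_CUBIC)
for p in q: cv2.circle(g,tuple(((p-[x0,y0]+.5)*6).astype(int).tolist()),5,(255,0,255),1)
cv2.imwrite("pics/E2.png",g)
```

```text
t 29.38 pos [525.2 301.1 173.3] psi 101.82 F [ 0.2  0.4 -5. ] w 13.7 qv 0.003
shift [-0.3  0.   0.1] turn [-0.   -0.    0.02]
[[282.3, 132.8], [311.9, 159.4], [227.8, 189.7], [201.8, 159.1]]
```

View pics/E2.png

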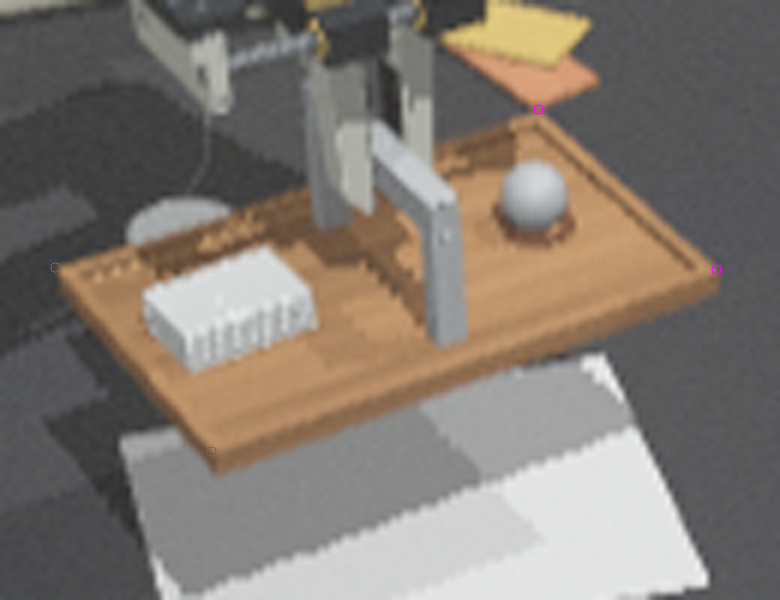

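The tray's corners match those predicted for a level tray, apart from a uniform offset of about 1 px, which is within calibration. The pile is neat, the ball is in its pocket and the arm is still. Handing in.

```bash
python3 -c "
from bench import job
print(job.finish_job())"
```

```text
the job is handed in; nothing more can be done
None
```

I stacked blanks A and B on the base blank, then squeezed the pile lightly across its width to square it. I lifted the tray by its handle and handed the job in at about 29.5 s, still holding the tray over the middle of the board.

- **Final pose:** the grip is at (525, 301) mm, against a board centre I estimated at (525.3, 300.8) mm. The tray's underside works out at about 120 mm above the board. The arm was at rest, and the wrist force was steady at about 5 N.
- **Last picture:** the ball is in its pocket and the pile is neat with straight edges. The tray corners match the prediction for a level tray, except for a shared offset of about 1 px, which is within calibration.
- **Disagreements:**
  - The top and side cameras differed by a few mm in y, partly because the side view also sees the side faces. I took positions from the top camera, corrected by about 1 mm using the arm's own position.
  - I did not squeeze the pile lengthwise, so that direction was checked only by eye, to about 1 mm.

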